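# Fit the cold block and switch on the chill station

### The arm

A 6-joint arm with a two-finger parallel gripper is mounted at the origin on the work surface. World frame = base frame: x ahead of the robot, y to its left, z up, the work surface at z = 0. Lengths are in m, angles in rad, forces in N, time in s.
With the tool pointing down it reaches from about 0.275 to 0.75 m from the base axis. Payload 10.2 kg.
Tool frame: the origin (TCP) lies at the very end of the fingers, on their centre line; the grasp point (between the pads) lies 19 mm behind it; z points along the fingers, y is the direction in which the jaws open and shut (so a half turn about z gives the same grasp; the last joint's range is limited). The gripper opens to 88 mm and grips with 3 to 60 N. Pads are 18 mm wide; open, the fingers measure 123 mm over their backs; the gripper's body (75 mm by 187 mm) begins 45 mm behind the grasp point.
Start: joints at [1.077, 0.313, 1.498, -0, 1.331, -0.223], TCP at [0.14, 0.506, 0.239] pointing down, gripper open.
Joint ranges: [-2.94, 2.94], [-0.97, 2.17], [0.19, 2.56], [-1.23, 4.37], [0.02, 3.11], [-2.88, 2.88]. Speed limits (rad/s): [2.39, 2.39, 3.01, 3.14, 3.14, 3.14].

### API

Orientations are given as a 3x3 rotation matrix whose columns are the frame's x, y, z axes.
In Python, from plant import arm gives the robot as it stands.
- The arm moves only by the shell command python3 -m crank 'ROWS' [FORCE]. ROWS is JSON, a list of rows, each a list of 7 numbers: the shift along the world's x, y, z in units of 0.8 m (1.0 is 0.8 m), then the turn, a rotation vector about the world's x, y, z in units of 30 degrees (1.0 is 30 degrees), then the closure, from -1 (fully open) to 1 (shut). In form: [[tx, ty, tz, rx, ry, rz, hand], ...]. A call has 1 to 12 rows; each row is the pose to reach, as a shift and turn from the pose commanded when the call began; what a row does not reach only later rows make up. A row lasts 1/10 s, in which the tool goes at most 50 mm and 8.59 degrees, less where a joint would pass 70% of its speed; a pose out of reach is approached as far as the arm can. A call with a number of a shift or a turn outside -1 to 1 is refused whole. A call with a gripper value outside its range is refused whole. The fingers move at their own pace and stop on an object; FORCE is the grip in N (left out, the last holds). Time passes only in rows, so rows that repeat a pose let the fingers close. It gives the time, the measured TCP pose, the force and the opening at its end, in the units of the state.
- arm.sense(): the state, without advancing time (a new reading comes with each control period).
- arm.get_image(name): name is "scene" or "top" or "wrist"; returns a dict with "color" (384x512x3 uint8, red, green, blue), "intrinsics" (3x3 intrinsics, pixels), "k1" (the pictures are not rectified: a ray, as slopes to the right and down, at radius r is drawn at 1 + k1 r^2 times it, then the intrinsics apply), "extrinsics" (4x4, takes a point from camera to world coordinates). Camera axes: x right, y down, z forward; pixel columns grow to the right and rows downward; lengths in m; the calibration is good to about 2 mm. A picture is of the moment at which its call begins. There is no depth.
- arm.finish_job(): hands the job in, once; it reports no verdict.
Trained networks look in a picture, given as the dict that the camera call returned (one of the last four; its "shot" number tells which), for a name from the list of things; names that differ only in an ending like _2 or _b are one class to them, and where a whole thing is asked for, a point or a joint stands for the part that bears it (a point fixed in the world has none). Each returns a list of dicts, best first, with "confidence" (0 to 1); they miss things now and then, are a little off and sometimes report something else, mostly with a low value. They report only what shows in the picture. A call takes as long as a camera call. They do not tell look-alikes from the thing itself.
- arm.boxes_of(name, picture): "xy" ([column, row] as shares, 0 to 1, of the picture: columns of its width, rows of its height, amid what is visible of it).
The state is a dict: "clock": time; "joint_positions": joint angles; "qd": joint speeds; "joint_torque": joint torques, N m; "eef_pos": TCP position; "orientation": TCP orientation; "force": force on the tool from outside, world axes, zero at the start; "wrist_torque": the same for the moment, N m; "grip_width": finger opening in m.
Only numpy, scipy, OpenCV 4.12 (cv2) and the standard library are available. Lean on these libraries where they do the work, as an engineer would, in place of code of your own. Each camera call takes 0.05 s, during which the arm holds its last target.

### The job

Get the chill station ready: take the cold block with four fins and lower it, without dropping it, into the fin bed so that its fins go between the station's fins, fully home, and let go. Then take the bent rod from its stand, reach over the splash guard and push the toggle switch behind it fully over to on with the rod, never touching the switch with the gripper or arm, and put the rod back on its stand as it was. Leave the three-fin block and everything else where they are.

Things in the scene. Friction and masses are not known exactly. Their poses are not given: they have to be found in the camera images.
- station: Chill station, fixed, white base 330 x 215 x 14 mm. Origin: on the table under the fin bed's centre; x points away from the robot to the splash guard, y left, z up. The bed, the guard and the switch follow in this frame as points. To the right of the bed a control housing 49 mm high, x -80 to 70, y -147 to -77 mm.
- fin_bed (a point): Centre of the bed floor (0, 0, 14 mm in the station's frame, same axes). Five fins stand on it, 130 mm long along x, 5 mm thick, 40 mm high (tops 54 mm above the table), at y = -40, -20, 0, 20, 40 mm. Lips 8 mm high at x = -73 and 73 mm. The seated cold block has its origin here (either way round), each fin with 4 mm play on both sides.
- guard_top (a point): Middle of the splash guard's top edge: an upright steel sheet 4 mm thick, 215 mm wide along the station's y, across the whole station at its x = 100 mm; its top is 120 mm above the table.
- cold_block: The cold block to use: aluminium comb with FOUR fins, 0.4-0.7 kg, standing on them. Origin: centre of the fins' underside, z up, x along the fins. Fins 130 long, 7 thick, 45 mm high, at y = -30, -10, 10, 30 mm; plate 90 x 74 mm above them, z 45 to 55; grey grip bar 84 mm along x, 18 mm wide, z 79 to 97 mm, on end posts. Its place and the three-fin block's are swapped at random.
- spare_block: the other cold block: same size, plate and handle, but only three fins (at y = -30, 0 and +30 mm), so it does not fit the station. Not needed. Origin and axes as for cold_block; the two blocks' places are swapped at random
- reach_rod: Bent reaching rod, 0.18 kg, on its stand. Origin: centre of the underside of its wooden handle (130 x 22 x 22 mm along x, z 0 to 22); z up. A 10 mm thick steel rod leaves the +x end at z = 11, runs level to x = 185 mm, then straight down to z = -79 mm, where a 46 mm cross-bar along y, 10 mm thick, is its foot. Centre of mass about 30 mm ahead of the origin.
- reach_rod_foot (a point): Centre of the rod's cross-bar foot (185, 0, -79 mm from the rod's origin, in its frame)
- rod_stand: The rod's fixed steel stand. Origin: on the table under its centre, x along the rod. Two upright plates at x = -48 and 48 mm, 10 mm thick, 50 mm wide, each with a notch 34 mm wide, floor at z = 115, cheeks to 129 mm. The rod starts with its origin at 0, 0, 115 mm and the same axes, bent end hanging beyond +x. Grip the handle between the plates.
- switch (a joint): Toggle angle, rad: 0 = off, leaning 0.5 rad towards the guard and the robot; 1.0 = fully on, leaning 0.5 rad away. Starts at 0 to 0.12. Stays where it is left; about 1 N at the ball moves it.
- switch_pivot (a point): Pivot of the toggle, behind the guard: 200, -90, 36 mm in the station's frame; it swings about the station's y axis. Its grey box is 70 mm along x, 50 mm wide and 39 mm high above the table (boss to 49 mm).
- switch_tip (a point): Centre of the black ball (26 mm across) on the toggle's 10 mm thick stick, 70 mm from the pivot. Off, it is at 166, -90, 97 mm in the station's frame; on, at 234, -90, 97.
- loaf_tin: bystander: dark steel loaf tin 150 x 75 x 55 mm, origin under its centre
- jar: bystander: glass jar, 64 mm across, 100 mm tall, origin under its centre
- bottle: bystander: white bottle, 60 mm across, 180 mm tall, origin under its centre
- spatula: bystander: spatula 240 mm long with black handle, lying along its x axis, origin under its middle
- turntable_weight: bystander: dark steel knobbed weight, 90 mm across, 50 mm tall, origin under its centre
Not all that is in view belongs to the job. Leave any purple look-alike of the cold_block alone.

How it is judged:
On the way, in this order (a step that is already met when the one before it is completed fails the run):
1. the four-fin block, still held, is lowered at least 20 mm deep between the station's fins (x of cold_block in the frame of station between -0.015 and 0.015 m and y of cold_block in the frame of station between -0.009 and 0.009 m and z of cold_block in the frame of station below 0.034 m and contact force between the fingers and cold_block above 0.5 N), for 0.1 s.
2. the block is fully home on the bed floor and let go (x of cold_block in the frame of station between -0.015 and 0.015 m and y of cold_block in the frame of station between -0.009 and 0.009 m and z of cold_block in the frame of station below 0.0185 m and angle between the x axis of cold_block and the x axis of station, either way round below 0.08 rad and angle between cold_block's own z axis and vertical below 0.06 rad and contact force between the fingers and cold_block below 0.3 N and linear speed of cold_block below 0.02 m/s), for 0.2 s.
3. the rod is lifted clear of its stand in the gripper (height (world z) of reach_rod above 0.14 m and contact force between the fingers and reach_rod above 0.5 N), for 0.1 s.
4. the switch is pushed fully over to on with the rod in the gripper (value of joint switch above 0.8 rad and contact force between the fingers and reach_rod above 0.5 N), for 0.1 s.
At the end, for the whole second after the job is handed in: Four-fin block down between the station's fins (4.5 mm high, 15 mm along, 9 mm across, 0.08 rad), switch over 0.8 rad, rod at rest in both notches of its stand (20 mm of its place, 6 mm in height, tilt 0.1, yaw 0.2 rad), bent end down at the same end; all released (x of cold_block in the frame of station between -0.015 and 0.015 m and y of cold_block in the frame of station between -0.009 and 0.009 m and z of cold_block in the frame of station below 0.0185 m and angle between the x axis of cold_block and the x axis of station, either way round below 0.08 rad and angle between cold_block's own z axis and vertical below 0.06 rad and linear speed of each of cold_block, reach_rod below 0.02 m/s and value of joint switch above 0.8 rad and horizontal distance between reach_rod and rod_stand below 0.02 m and z of reach_rod in the frame of rod_stand between 0.109 and 0.121 m and angle between reach_rod's own z axis and vertical below 0.1 rad and angle between the x axis of reach_rod and the x axis of rod_stand, either way round below 0.2 rad and x of reach_rod_foot in the frame of rod_stand above 0.1 m and contact force between the fingers and reach_rod below 0.3 N); the robot touches nothing.
It fails at once if the gripper or arm touches the switch (contact force between any of the fingers, the arm and switch above 0.5 N).
It fails at once if the three-fin block is moved by more than 30 mm (distance of spare_block from where it was at the start of the episode above 0.03 m).
It fails at once if another bystander is moved by more than 30 mm (distance of any of loaf_tin, jar, bottle, spatula, turntable_weight from where it was at the start of the episode above 0.03 m).
It also fails if it takes over 61 s, if anything falls off the work surface, if the arm or the gripper's body presses on something with over 40 N, if the wrist force passes 120 N, or if a joint passes its speed limit or range.

## Working session

There is one attempt and no reset: what is moved stays moved. The work goes in short steps, Python scripts to look and compute and a shell command to move; the robot and the scene stay as the last step left them, time stands still between calls to the robot, and variables do not carry over. Pictures are saved under pics/ and viewed, and the job is handed in when it is done.

```bash
ls; mkdir -p pics; python3 - <<'E'
from plant import arm
import cv2,json
print(arm.sense())
for n in ["scene","top"]:
    p=arm.get_image(n)
    cv2.imwrite(f"pics/{n}0.png",p["color"][:,:,::-1])
    print(n,p["shot"],p["intrinsics"],p["k1"],p["extrinsics"])
    for o in ["station","cold_block","spare_block","reach_rod","rod_stand","reach_rod_foot","switch","switch_tip","fin_bed","guard_top","loaf_tin","jar","bottle","spatula","turntable_weight"]:
        print(o,[( [round(x*s) for x,s in zip(d["xy"],(512,384))],round(d["confidence"],2)) for d in arm.boxes_of(o,p)][:4])
E
```

```text
pics
{'clock': 0.0, 'joint_positions': array([ 1.07658599e+00,  3.13422779e-01,  1.49839285e+00, -2.19901547e-05,
        1.33100142e+00, -2.23437510e-01]), 'qd': array([-7.79779385e-04,  5.59990184e-04, -9.44617539e-04, -1.25654956e-03,
       -1.16969893e-03, -4.72923841e-05]), 'joint_torque': array([ 1.19493110e-03, -4.02205038e+01, -2.52267998e+01,  6.94112387e-02,
        3.52246372e-02, -6.47291654e-05]), 'eef_pos': array([0.14034726, 0.50565041, 0.23819165]), 'orientation': array([[-9.63565802e-01,  2.67470802e-01, -5.61969930e-04],
       [ 2.67471275e-01,  9.63565220e-01, -1.08801961e-03],
       [ 2.50481202e-04, -1.19868930e-03, -9.99999250e-01]]), 'force': array([ 0.27954225, -0.15943603,  0.26216582]), 'wrist_torque': array([ 0.04684487, -0.00531437, -0.04653916]), 'grip_width': 0.08810644213101639}
scene 1 [[424.80080208   0.         255.32000476]
 [  0.         424.80080208 192.97774375]
 [  0.           0.           1.        ]] -0.08365676612692238 [[-0.72059058  0.43358848 -0.541064    1.25828202]
 [ 0.69332194  0.45885413 -0.55565958  0.80393532]
 [ 0.00734186 -0.7
[... 926 characters left out ...]
78  0.01009929]
 [ 0.00239794 -0.21399124 -0.97683264  1.43108424]
 [ 0.          0.          0.          1.        ]]
station [([264, 187], 0.84)]
cold_block [([167, 225], 0.68), ([122, 288], 0.59), ([264, 185], 0.19)]
spare_block [([160, 160], 0.68)]
reach_rod [([372, 175], 0.63), ([274, 145], 0.35)]
rod_stand [([363, 196], 0.75)]
reach_rod_foot [([377, 172], 0.92), ([360, 256], 0.47)]
switch [([259, 185], 0.27)]
switch_tip []
fin_bed []
guard_top [([257, 183], 0.6)]
loaf_tin [([416, 161], 0.61)]
jar [([102, 220], 0.76), ([378, 169], 0.71)]
bottle [([96, 163], 0.91), ([97, 222], 0.73)]
spatula [([362, 255], 0.7), ([272, 145], 0.62), ([377, 169], 0.43)]
turntable_weight [([178, 264], 0.82)]
```

```bash
python3 - <<'E'
import cv2
for n in ["scene","top"]:
    a=cv2.imread(f"pics/{n}0.png"); cv2.imwrite(f"pics/{n}0b.png",cv2.resize(a,(800,600),interpolation=cv2.INTER_CUBIC))
E
```

```text
(no output)
```

View pics/scene0b.png

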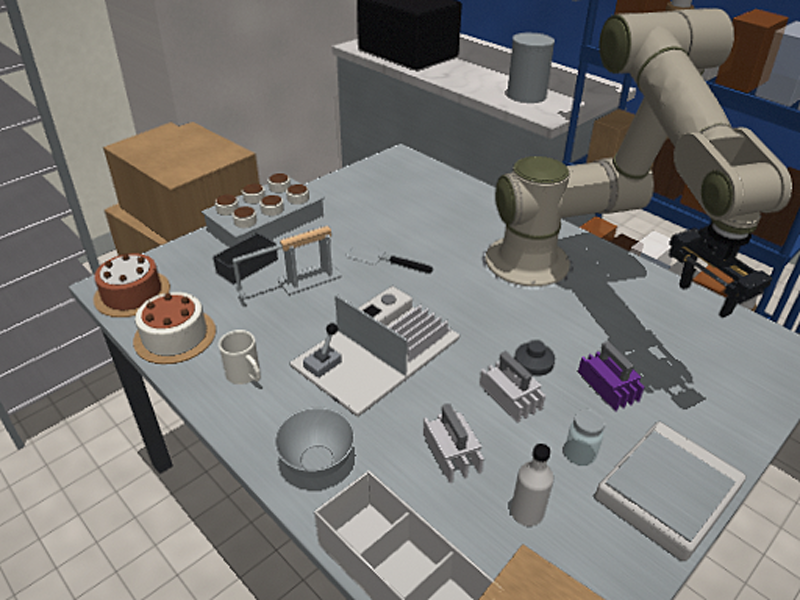

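View pics/top0b.png

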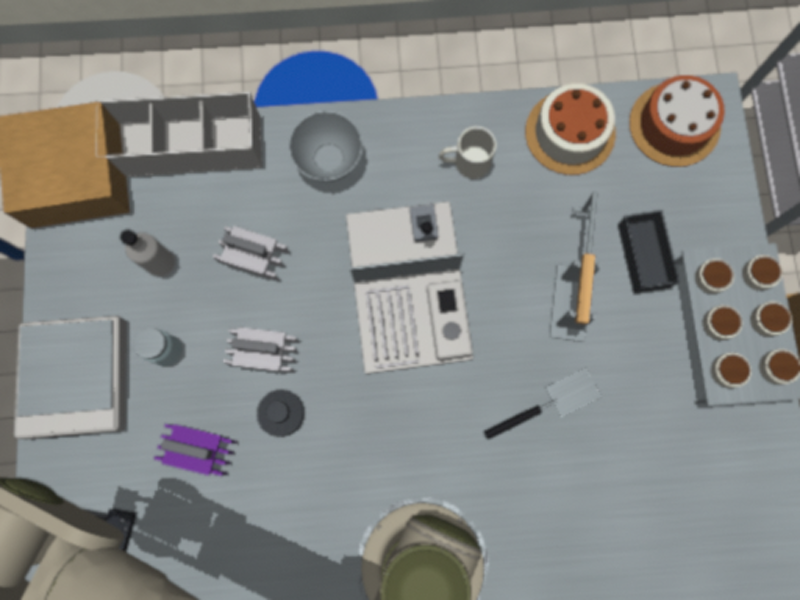

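The scene picture shows grey blocks at about (453,440) and (512,385), a purple look-alike, the station in the centre and the rod stand at (310,262), in 800x600 pixels. I'll zoom in to count the fins.

```bash
python3 - <<'E'
import cv2,numpy as np
a=cv2.imread("pics/scene0.png"); t=cv2.imread("pics/top0.png")
r=lambda im,x,y,w,h:cv2.resize(im[y:y+h,x:x+w],(400,300),interpolation=cv2.INTER_CUBIC)
A=r(a,255,215,120,90);B=r(t,130,135,80,60+0);C=r(t,130,190,80,60);D=r(a,130,130,140,105)
cv2.imwrite("pics/zoom0.png",np.vstack([np.hstack([A,D]),np.hstack([B,C])]))
S=cv2.resize(t[125:245,210:310],(600,600*120//100),interpolation=cv2.INTER_CUBIC)
R=r(t,340,115,80,110)
cv2.imwrite("pics/zoom1.png",np.hstack([cv2.resize(t[125:245,215:310],(475,600),interpolation=cv2.INTER_CUBIC),cv2.resize(t[115:225,345:400],(300,600),interpolation=cv2.INTER_CUBIC)]))
E
```

```text
(no output)
```

View pics/zoom0.png

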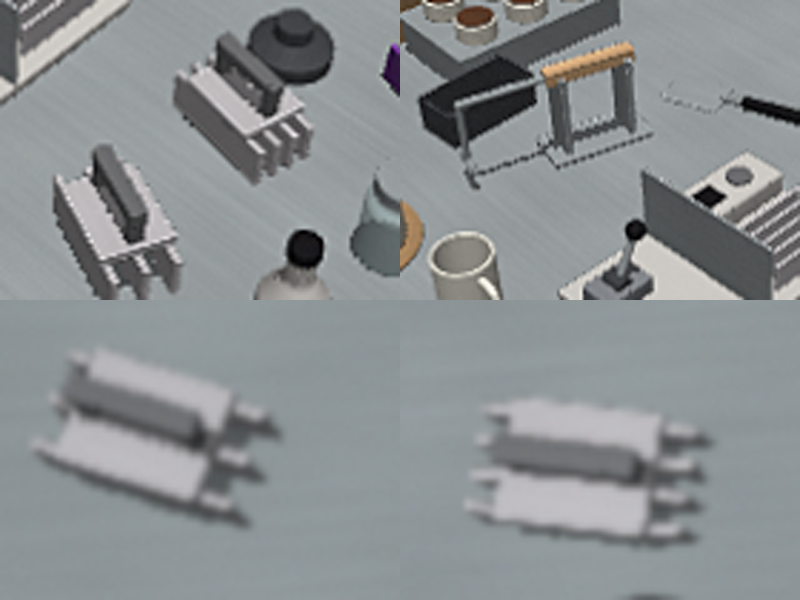

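View pics/zoom1.png

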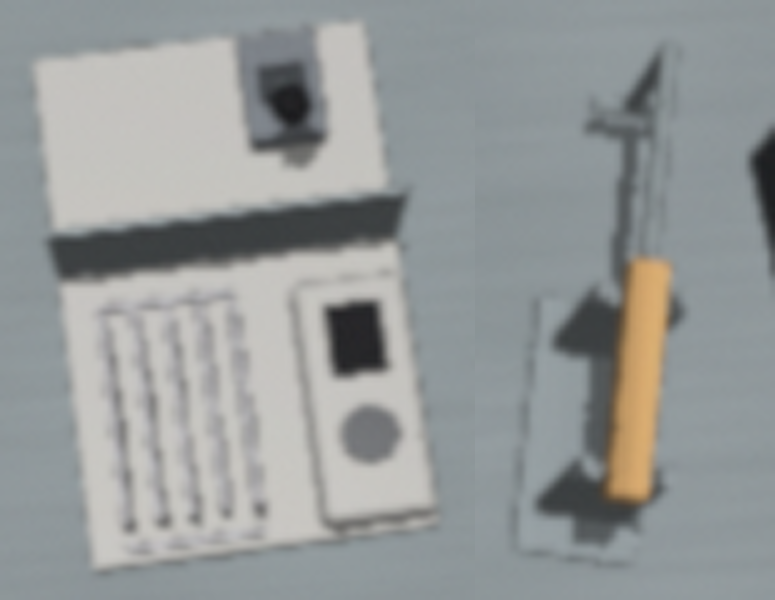

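The four-fin block is the one at top pixel (167,225). The three-fin block is at (160,160). I'll fit rough poses from the corner pixels.

```bash
cat > h.py <<'E'
import numpy as np,cv2
from scipy.optimize import least_squares
CAM={"scene":dict(intrinsics=np.array([[424.80080208,0,255.32000476],[0,424.80080208,192.97774375],[0,0,1]]),k1=-0.08365676612692238,extrinsics=np.array([[-0.72059058,0.43358848,-0.541064,1.25828202],[0.69332194,0.45885413,-0.55565958,0.80393532],[0.00734186,-0.7755346,-0.63126237,1.0347573],[0,0,0,1]])),
"top":dict(intrinsics=np.array([[465.92929612,0,263.01964302],[0,465.92929612,192.2651884],[0,0,1]]),k1=0.052530556225594514,extrinsics=np.array([[-0.07817825,-0.97388584,0.21315378,0.19026476],[-0.99693651,0.07585594,-0.01906478,0.01009929],[0.00239794,-0.21399124,-0.97683264,1.43108424],[0,0,0,1]]))}
def proj(c,P):
    P=np.atleast_2d(P).astype(float); E=np.linalg.inv(c["extrinsics"])
    q=P@E[:3,:3].T+E[:3,3]; K=c["intrinsics"]
    return cv2.projectPoints(q.reshape(-1,1,3),np.zeros(3),np.zeros(3),np.array(K),np.array([c["k1"],0,0,0.]))[0].reshape(-1,2)
def unproj(c,uv,z):
    n=cv2.undistortPoints(np.array(uv,float).reshape(-1,1,2),np.array(c["intrinsics"]),np.array([c["k1"],0,0,0.])).reshape(-1,2)
    d=np.c_[n,np.ones(len(n))]@c["extrinsics"][:3,:3].T; o=c["extrinsics"][:3,3]
    return o+d*((z-o[2])/d[:,2])[:,None]
def T(p,L):
    L=np.atleast_2d(L).astype(float);c,s=np.cos(p[2]),np.sin(p[2])
    return np.c_[p[0]+c*L[:,0]-s*L[:,1],p[1]+s*L[:,0]+c*L[:,1],L[:,2]]
def fit(obs,p0):
    "obs: list of (cam, local pts, pixels)"
    f=lambda p:np.concatenate([(proj(c,T(p,L))-np.array(u)).ravel() for c,L,u in obs])
    r=least_squares(f,p0,loss="soft_l1"); return r.x,f(r.x).reshape(-1,2)
E
python3 - <<'E'
from h import *
np.set_printoptions(precision=4,suppress=True)
t=CAM["top"]
def z(pts,off,s,sh=(0,0)): return [((x-sh[0])/s+off[0]-.4,(y-sh[1])/s+off[1]-.4) for x,y in pts]
# station: local x toward guard (image up), y left
st=z([(33,60),(362,22),(437,525),(95,570)],(215,125),5)
print("base pts",unproj(t,st,.014))
cb=z([(512,400),(660,413),(645,540),(497,517)],(130,190),5,(400,300))
w=unproj(t,cb,.055);print("block",w,w.mean(0))
sp=z([(92,345),(237,385),(205,500),(62,455)],(130,135),5,(0,300))
w=unproj(t,sp,.055);print("spare",w,w.mean(0))
rd=z([(629,260),(671,260),(655,498),(607,497)],(345,115),300/55,(475,0))
w=unproj(t,rd,.137);print("rod",w,w.mean(0))
E
```

```text
base pts [[ 0.6912  0.1013  0.014 ]
 [ 0.7005 -0.1104  0.014 ]
 [ 0.3737 -0.1273  0.014 ]
 [ 0.3625  0.083   0.014 ]]
block [[0.4634 0.3181 0.055 ]
 [0.4486 0.2306 0.055 ]
 [0.3733 0.2425 0.055 ]
 [0.3939 0.3288 0.055 ]] [0.4198 0.28   0.055 ]
spare [[0.6711 0.3245 0.055 ]
 [0.6387 0.2369 0.055 ]
 [0.5672 0.2591 0.055 ]
 [0.6021 0.3446 0.055 ]] [0.6198 0.2913 0.055 ]
rod [[ 0.5362 -0.337   0.137 ]
 [ 0.5344 -0.3589  0.137 ]
 [ 0.4084 -0.334   0.137 ]
 [ 0.4108 -0.3095  0.137 ]] [ 0.4724 -0.3348  0.137 ]
```

```bash
cat > look.py <<'E'
import sys,pickle
from plant import arm
from h import *
np.set_printoptions(precision=4,suppress=True)
tag=sys.argv[1]
p=arm.get_image("wrist"); pickle.dump({k:p[k] for k in("color","intrinsics","k1","extrinsics")},open(f"pics/{tag}.pkl","wb"))
cv2.imwrite(f"pics/{tag}.png",cv2.resize(p["color"][:,:,::-1],(800,600),interpolation=cv2.INTER_CUBIC))
s=arm.sense();print(s["clock"],s["eef_pos"],s["joint_positions"],s["grip_width"]);print(s["orientation"]);print(p["extrinsics"],p["intrinsics"][0],p["k1"])
E
python3 look.py w0
```

```text
1.65 [0.1404 0.5059 0.2387] [ 1.0766  0.3129  1.4977 -0.      1.331  -0.2234] 0.08831681801290184
[[-0.9636  0.2675 -0.    ]
 [ 0.2675  0.9636 -0.    ]
 [-0.     -0.     -1.    ]]
[[ 0.2669  0.9303  0.2516  0.0757]
 [ 0.9637 -0.2577 -0.0694  0.5246]
 [ 0.0002  0.261  -0.9653  0.3859]
 [ 0.      0.      0.      1.    ]] [281.2812   0.     255.8651] 0.018070897419147438
```

View pics/w0.png

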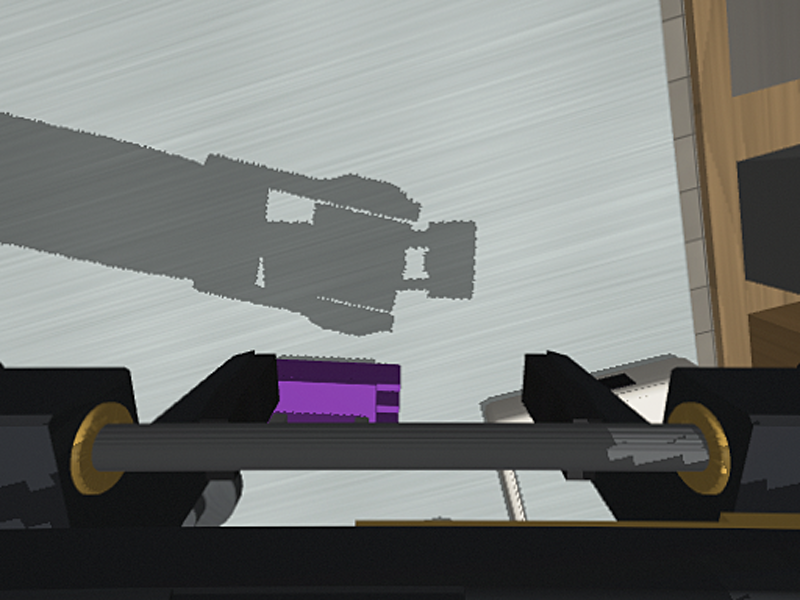

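```bash
python3 -m crank '[[0.1,-0.15,0.14,0,0,-1,-1],[0.1,-0.15,0.14,0,0,-1,-1],[0.1,-0.15,0.14,0,0,-1,-1],[0.1,-0.15,0.14,0,0,-1,-1]]'; python3 -m crank '[[0.15,-0.2,0,0,0,-1,-1],[0.15,-0.2,0,0,0,-1,-1],[0.15,-0.2,0,0,0,-1,-1],[0.15,-0.2,0,0,0,-1,-1],[0.15,-0.2,0,0,0,-1,-1]]';python3 -m crank '[[0.1,-0.11,0,0,0,-0.8,-1],[0.1,-0.11,0,0,0,-0.8,-1],[0.1,-0.11,0,0,0,-0.8,-1],[0.1,-0.11,0,0,0,-0.8,-1],[0.1,-0.11,0,0,0,-0.8,-1]]'; python3 look.py w1
```

```text
clock: 2.05
eef_pos: [0.2214, 0.3843, 0.3529]
orientation: [[-0.696, 0.718, 0.002], [0.718, 0.696, 0.002], [-0.0, 0.003, -1.0]]
force: [-0.5, 0.8, 0.3]
grip_width: 0.0881
clock: 2.55
eef_pos: [0.3432, 0.2219, 0.3505]
orientation: [[-0.241, 0.971, 0.0], [0.971, 0.241, -0.001], [-0.001, -0.0, -1.0]]
force: [-0.2, 0.4, -0.7]
grip_width: 0.0879
clock: 3.05
eef_pos: [0.42, 0.1385, 0.3507]
orientation: [[0.162, 0.987, -0.0], [0.987, -0.162, 0.0], [0.0, -0.0, -1.0]]
force: [0.1, 0.4, -0.3]
grip_width: 0.088
3.1 [0.4198 0.1388 0.3509] [0.0531 0.0666 1.508  0.0003 1.5669 0.2155] 0.08817966353762487
[[ 0.1617  0.9868  0.0001]
 [ 0.9868 -0.1617  0.0003]
 [ 0.0003  0.     -1.    ]]
[[ 0.9868 -0.1562 -0.0422  0.4305]
 [-0.1618 -0.9528 -0.2568  0.2052]
 [-0.0001  0.2602 -0.9655  0.4979]
 [ 0.      0.      0.      1.    ]] [281.2812   0.     255.8651] 0.018070897419147438
```

View pics/w1.png

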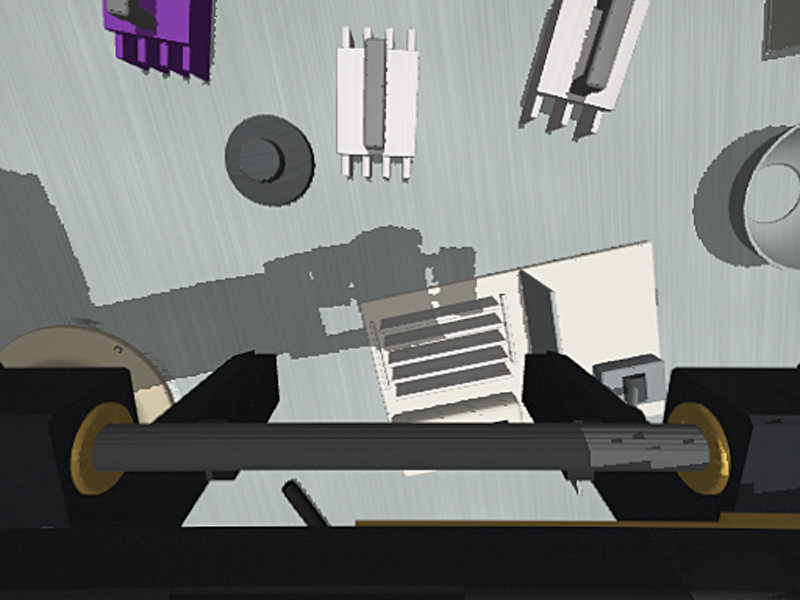

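The four-fin block is at about (378,100) and its fins are clear. The bed fins are at about (440,345). I'll zoom in for keypoints.

```bash
python3 - <<'E'
import cv2,pickle
p=pickle.load(open("pics/w1.pkl","rb"));a=p["color"][:,:,::-1]
cv2.imwrite("pics/w1a.png",cv2.resize(a[10:122,205:280],(536,800))[:600*2]) if 0 else cv2.imwrite("pics/w1a.png",cv2.resize(a[12:120,200:284],(466,600),interpolation=cv2.INTER_CUBIC))
cv2.imwrite("pics/w1b.png",cv2.resize(a[150:280,225:425],(800,520),interpolation=cv2.INTER_CUBIC))
E
```

```text
(no output)
```

View pics/w1a.png

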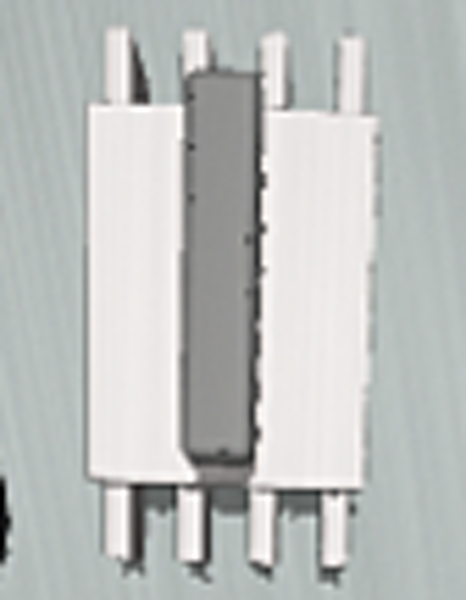

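View pics/w1b.png

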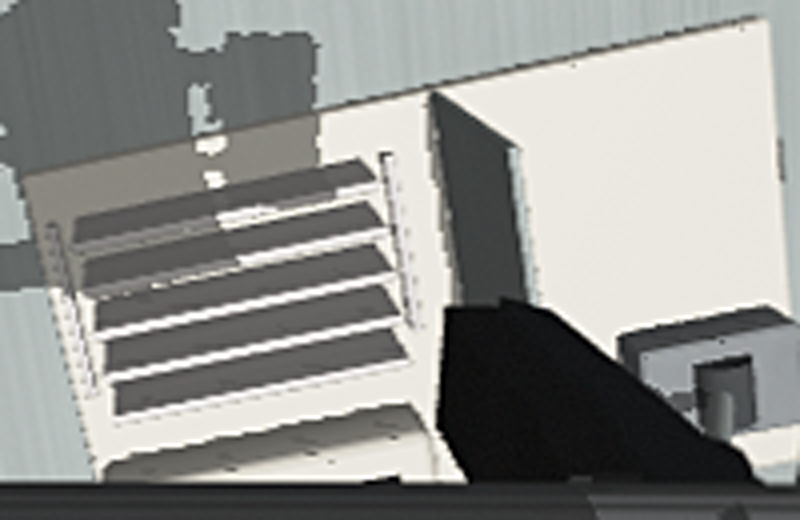

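```bash
python3 - <<'E'
from h import *;import pickle
np.set_printoptions(precision=4,suppress=True)
p=pickle.load(open("pics/w1.pkl","rb"))
f=lambda pts,s,off:[((x+.5)/s-.5+off[0],(y+.5)/s-.5+off[1]) for x,y in pts]
B=np.array([(45,37,55),(45,-37,55),(-45,-37,55),(-45,37,55),(42,9,97),(42,-9,97),(-42,9,97),(-42,-9,97)])/1e3
b=f([(90,103),(378,117),(364,488),(89,480),(188,71),(259,72),(183,455),(250,460)],5.55,(200,12))
x,r=fit([(p,B,b)],[.42,.28,1.4]);print("block",x);print(r)
S=np.array([(sx*65,y,54) for y in(40,20,0,-20,-40) for sx in(-1,1)])/1e3
s=f([(80,248),(378,188),(88,292),(388,232),(98,331),(398,268),(107,375),(402,315),(115,416),(412,358)],4,(225,150))
x,r=fit([(p,S,s)],[.45,-.02,.05]);print("station",x);print(r)
# overlay
a=p["color"][:,:,::-1].copy();a=cv2.resize(a,None,fx=4,fy=4,interpolation=cv2.INTER_CUBIC)
def ln(c,P):
    for i in range(0,len(P),2):
        u=(proj(p,T(c,P[i:i+2]))+.5)*4-.5;cv2.line(a,*[tuple(int(round(q)) for q in k) for k in u],(0,0,255),1)
L=[]
for y in(40,20,0,-20,-40):
    for e in(-2.5,2.5): L+=[(-65,y+e,54),(65,y+e,54)]
L+=[(100,62.5,120),(100,0,120),(-70,62,14),(230,62,14),(165,-65,39),(235,-65,39)]
ln(x,np.array(L)/1e3);cv2.imwrite("pics/w1c.png",a[600:1120,900:1700])
W=T(x,[(0,0,0),(.1,-.09,.12),(.166,-.09,.097),(.234,-.09,.097)]);print(W)
for n in("top","scene"):print(n,proj(CAM[n],W))
E
```

```text
block [0.421  0.2805 1.3721]
[[-0.529  -0.0752]
 [ 0.3332 -0.3849]
 [-0.0515  0.5558]
 [-0.1257  0.0612]
 [-0.5899 -0.788 ]
 [ 0.8851 -0.3632]
 [-0.5369  0.8541]
 [ 0.78    0.479 ]]
station [0.4524 0.0255 0.0529]
[[-1.6037 -0.38  ]
 [ 1.4072 -1.5124]
 [-0.9215 -0.3241]
 [ 0.7931 -1.1002]
 [-0.7963  0.7506]
 [ 0.1425  1.0685]
 [-0.476   0.3531]
 [ 0.9568  0.2534]
 [ 0.0417  0.4919]
 [ 0.2374  0.2136]]
[[ 0.4524  0.0255  0.    ]
 [ 0.557  -0.0591  0.12  ]
 [ 0.6229 -0.0556  0.097 ]
 [ 0.6908 -0.0521  0.097 ]]
top [[250.4424 208.9789]
 [275.7685 164.2233]
 [272.5413 145.2525]
 [269.5107 123.934 ]]
scene [[264.6373 219.7236]
 [225.8299 195.7362]
 [211.7822 210.1958]
 [196.2748 220.2532]]
```

View pics/w1c.png

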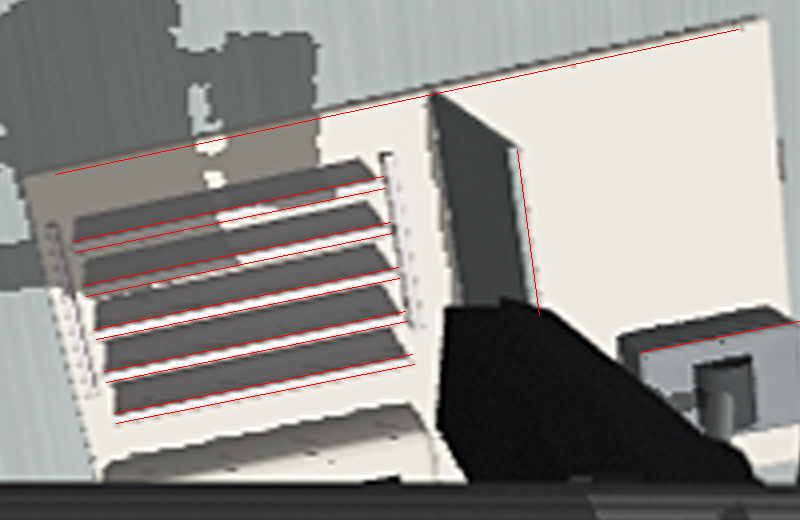

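```bash
python3 -m crank '[[0.0015,0.177,-0.1,0,0,-0.07,-1],[0.0015,0.177,-0.15,0,0,-0.07,-1],[0.0015,0.177,-0.2,0,0,-0.07,-1],[0.0015,0.177,-0.28,0,0,-0.07,-1],[0.0015,0.177,-0.28,0,0,-0.07,-1],[0.0015,0.177,-0.28,0,0,-0.07,-1]]'; python3 look.py w2
```

```text
clock: 3.7
eef_pos: [0.4189, 0.2811, 0.1236]
orientation: [[0.196, 0.981, -0.004], [0.981, -0.196, -0.001], [-0.002, -0.004, -1.0]]
force: [0.8, -0.0, 0.5]
grip_width: 0.0881
3.75 [0.4179 0.281  0.1211] [0.3587 0.3986 1.7091 0.0005 1.0421 0.5563] 0.08827457177250922
[[ 0.1966  0.9805 -0.0079]
 [ 0.9805 -0.1966 -0.0024]
 [-0.004  -0.0072 -1.    ]]
[[ 0.9806 -0.1881 -0.0544  0.4322]
 [-0.1958 -0.9465 -0.2566  0.3476]
 [-0.0032  0.2623 -0.965   0.2707]
 [ 0.      0.      0.      1.    ]] [281.2812   0.     255.8651] 0.018070897419147438
```

View pics/w2.png

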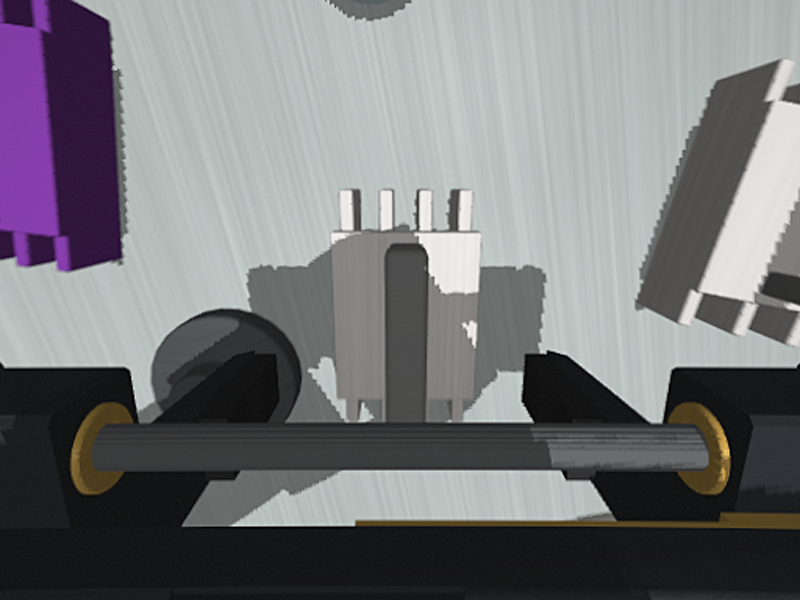

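```bash
python3 -m crank '[[0,0,-0.073,0,0,0,-1],[0,0,-0.073,0,0,0,-1],[0,0,-0.073,0,0,0,-1],[0,0,-0.073,0,0,0,1],[0,0,-0.073,0,0,0,1],[0,0,-0.073,0,0,0,1],[0,0,-0.073,0,0,0,1],[0,0,-0.073,0,0,0,1],[0,0,-0.073,0,0,0,1],[0,0,-0.073,0,0,0,1],[0,0,-0.073,0,0,0,1]]' 40
```

```text
clock: 4.85
eef_pos: [0.4216, 0.2795, 0.0683]
orientation: [[0.201, 0.98, -0.0], [0.98, -0.201, -0.0], [-0.0, -0.0, -1.0]]
force: [-0.0, -0.1, -0.9]
grip_width: 0.0263
```

```bash
python3 -m crank '[[0,0,0,0,0,0,1],[0,0,0,0,0,0,1],[0,0,0,0,0,0,1],[0,0,0.05,0,0,0,1],[0,0,0.1,0,0,0,1],[0,0,0.15,0,0,0,1],[0,0,0.15,0,0,0,1],[0,0,0.15,0,0,0,1]]' 40;python3 look.py w3
```

```text
clock: 5.65
eef_pos: [0.4212, 0.2792, 0.1873]
orientation: [[0.201, 0.98, -0.001], [0.98, -0.201, -0.001], [-0.001, -0.001, -1.0]]
force: [-0.4, 0.6, -6.7]
grip_width: 0.0172
5.7 [0.4208 0.2791 0.1863] [ 0.3532  0.3189  1.6324 -0.0001  1.1938  0.5561] 0.017550192276035673
[[ 0.2014  0.9795 -0.0033]
 [ 0.9795 -0.2014 -0.0013]
 [-0.0019 -0.003  -1.    ]]
[[ 0.9796 -0.1936 -0.053   0.4344]
 [-0.2008 -0.9457 -0.2558  0.3456]
 [-0.0006  0.2612 -0.9653  0.3344]
 [ 0.      0.      0.      1.    ]] [281.2812   0.     255.8651] 0.018070897419147438
```

View pics/w3.png

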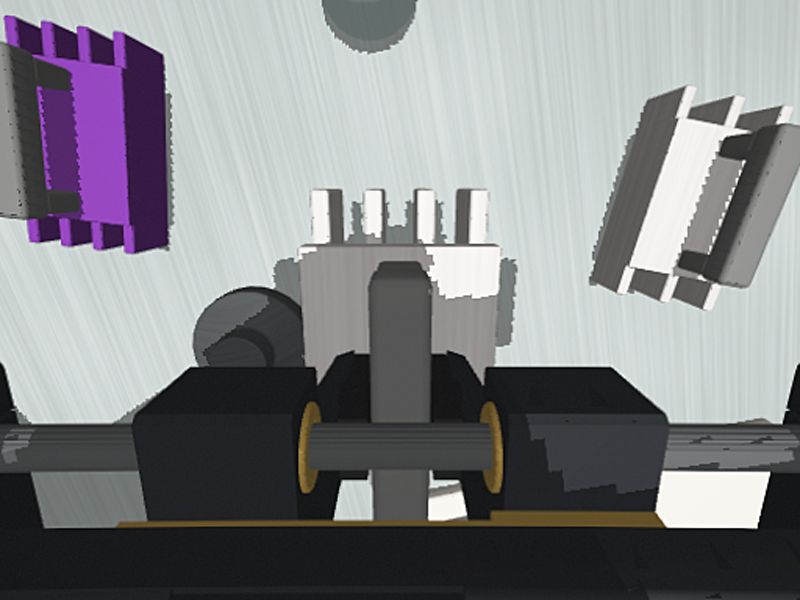

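```bash
python3 - <<'E'
from h import *;import pickle
np.set_printoptions(precision=4,suppress=True)
p=pickle.load(open("pics/w3.pkl","rb"))
dz=.1863-.0683
B=np.array([(45,37,55),(45,-37,55),(65,33.5,45),(65,-33.5,45),(65,-26.5,45),(65,26.5,45)])/1e3+[0,0,dz]
u=np.array([(302,245),(498,245),(312,189),(487,189),(460,189),(328,189)])*.64
x,r=fit([(p,B,u)],[.42,.28,1.37]);print("block",x);print(r)
R=np.array([[.2014,.9795],[.9795,-.2014]]);print("in tool xy",R.T@(x[:2]-[.4208,.2791]), "yaw rel tool x", x[2]-np.arctan2(.9795,.2014))
E
```

```text
block [0.4204 0.2805 1.3695]
[[-2.8833  0.3648]
 [ 0.7801  0.2763]
 [-1.6504 -0.07  ]
 [ 0.1991 -0.1586]
 [ 5.5692 -0.1291]
 [ 0.014  -0.059 ]]
in tool xy [ 0.0013 -0.0006] yaw rel tool x 0.0014493763472620547
```

```bash
python3 -m crank '[[0.012,-0.1,0,0,0,-1,1],[0.012,-0.1,0,0,0,-1,1],[0.012,-0.1,0,0,0,-1,1],[0.012,-0.1,0,0,0,-1,1]]'; python3 -m crank '[[0.012,-0.1,0,0,0,-1,1],[0.012,-0.1,0,0,0,-1,1],[0.012,-0.1,0,0,0,-1,1],[0.012,-0.1,0,0,0,-1,1]]';python3 -m crank '[[0.013,-0.1175,0,0,0,-0.51,1],[0.013,-0.1175,0,0,0,-0.51,1],[0.013,-0.1175,0,0,0,-0.51,1],[0.013,-0.1175,0,0,0,-0.51,1],[0.013,-0.1175,0,0,0,-0.51,1]]'; python3 look.py w4
```

```text
clock: 6.1
eef_pos: [0.4305, 0.1984, 0.186]
orientation: [[0.669, 0.743, -0.004], [0.743, -0.669, -0.001], [-0.004, -0.003, -1.0]]
force: [0.2, 0.2, -5.5]
grip_width: 0.0173
clock: 6.5
eef_pos: [0.44, 0.1185, 0.1861]
orientation: [[0.951, 0.309, -0.004], [0.309, -0.951, -0.0], [-0.004, -0.001, -1.0]]
force: [-0.2, 0.1, -6.0]
grip_width: 0.0176
clock: 7.0
eef_pos: [0.4506, 0.0262, 0.1871]
orientation: [[0.998, 0.055, -0.003], [0.055, -0.998, 0.001], [-0.003, -0.001, -1.0]]
force: [-0.2, -0.0, -6.9]
grip_width: 0.0173
7.05 [0.4507 0.0264 0.1874] [-0.2022  0.2034  1.7821  0.0002  1.1581  1.313 ] 0.017147912690595405
[[ 0.9985  0.0555 -0.002 ]
 [ 0.0555 -0.9985  0.0006]
 [-0.0019 -0.0007 -1.    ]]
[[ 0.0556 -0.9633 -0.2625  0.5172]
 [-0.9985 -0.0539 -0.0136  0.0306]
 [-0.0011  0.2629 -0.9648  0.3341]
 [ 0.      0.      0.      1.    ]] [281.2812   0.     255.8651] 0.018070897419147438
```

View pics/w4.png

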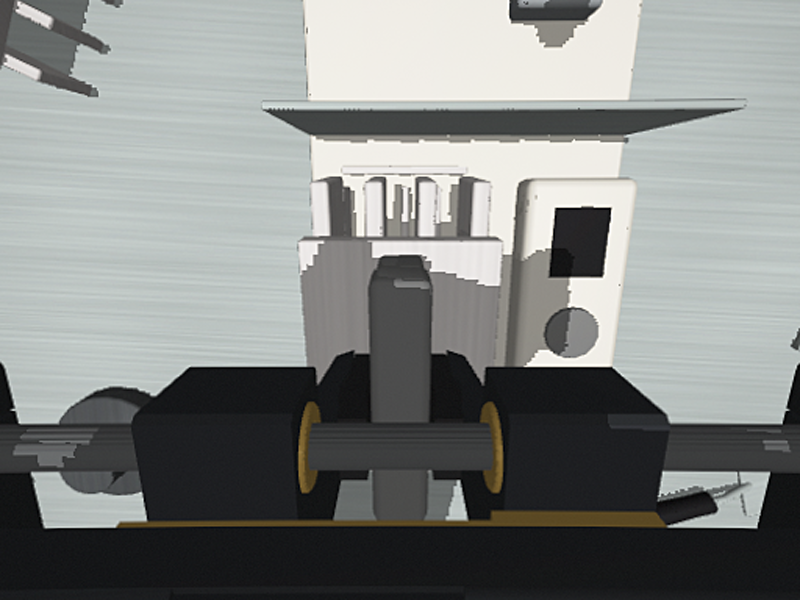

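```bash
python3 - <<'E'
from h import *;import pickle
p=pickle.load(open("pics/w4.pkl","rb"));a=p["color"][:,:,::-1]
a=cv2.resize(a[0:160,160:490],None,fx=4,fy=4,interpolation=cv2.INTER_CUBIC)
x=(.4524,.0255,.0529)
# overlay
def ln(c,P,col=(0,0,255)):
    for i in range(0,len(P),2):
        u=(proj(p,T(c,P[i:i+2]))-[160,0]+.5)*4-.5;cv2.line(a,*[tuple(int(round(q)) for q in k) for k in u],col,1)
L=[(98,62.5,120),(98,-152.5,120),(102,62.5,120),(102,-152.5,120),(70,62.5,14),(240,62.5,14),(70,-152.5,14),(240,-152.5,14),(165,-65,39),(165,-115,39),(70,-77,49),(-20,-77,49),(70,-147,49),(-20,-147,49),(70,-77,49),(70,-147,49)]
for y in(40,20,0,-20,-40):
    for e in(-2.5,2.5): L+=[(40,y+e,54),(65,y+e,54)]
ln(x,np.array(L)/1e3);b=(.4507+.0013,.0264,.0555)
ln(b,np.array([(45,37,55+119),(45,-37,55+119)]+sum([[(65,y-3.5,164),(65,y+3.5,164)]for y in(-30,-10,10,30)],[]))/1e3,(255,0,0))
cv2.imwrite("pics/w4c.png",a[:600,240:1040])
E
```

```text
(no output)
```

View pics/w4c.png

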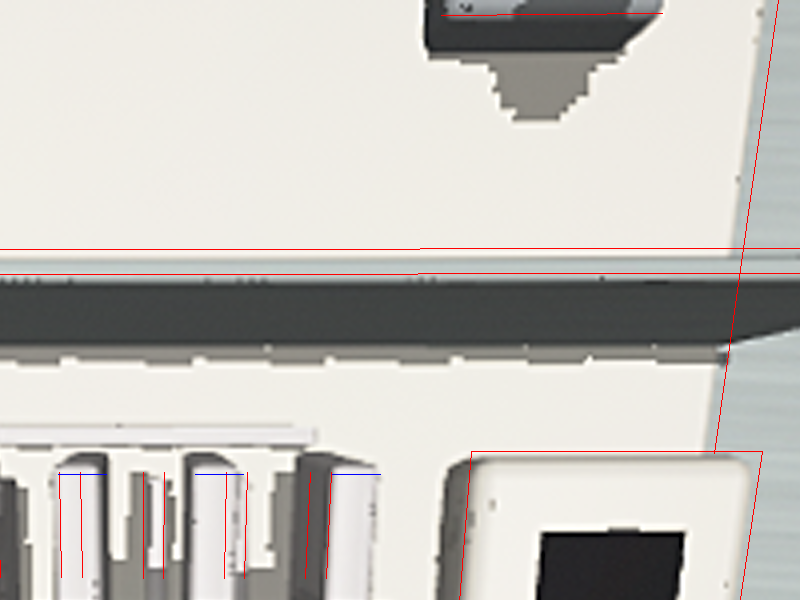

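```bash
python3 - <<'E'
from h import *;import pickle
p=pickle.load(open("pics/w4.pkl","rb"));a=p["color"][:,:,::-1]
a=cv2.resize(a[50:170,160:320],None,fx=5,fy=5,interpolation=cv2.INTER_CUBIC)
x=(.4514,.0255,.0529)
def ln(c,P,col=(0,0,255)):
    for i in range(0,len(P),2):
        u=(proj(p,T(c,P[i:i+2]))-[160,50]+.5)*5-.5;cv2.line(a,*[tuple(int(round(q)) for q in k) for k in u],col,1)
L=[(98,62.5,120),(98,-152.5,120),(102,62.5,120),(102,-152.5,120),(70,62.5,14),(240,62.5,14)]
for y in(40,20,0,-20,-40):
    for e in(-2.5,2.5): L+=[(40,y+e,54),(65,y+e,54),(65,y+e,54),(65,y+e,14)]
ln(x,np.array(L)/1e3)
cv2.imwrite("pics/w4d.png",a)
E
```

```text
(no output)
```

View pics/w4d.png

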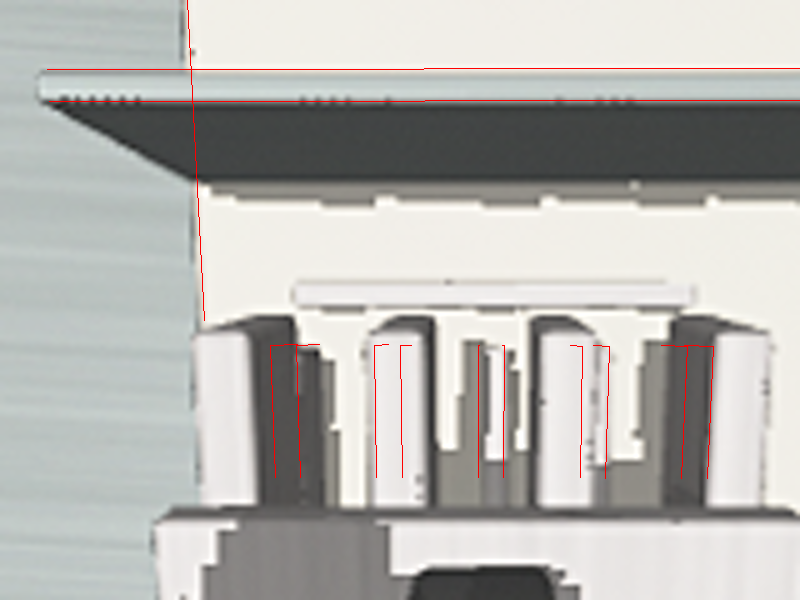

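```bash
python3 -m crank '[[-0.001,-0.0022,-0.04,0,0,-0.006,1],[-0.001,-0.0022,-0.074,0,0,-0.006,1],[-0.001,-0.0022,-0.074,0,0,-0.006,1],[-0.001,-0.0022,-0.074,0,0,-0.006,1]]'; python3 look.py w5;python3 - <<'E'
from h import *;import pickle
p=pickle.load(open("pics/w5.pkl","rb"));a=p["color"][:,:,::-1]
cv2.imwrite("pics/w5d.png",cv2.resize(a[90:190,175:335],None,fx=5,fy=5,interpolation=cv2.INTER_CUBIC))
E
```

```text
clock: 7.45
eef_pos: [0.4506, 0.0243, 0.1296]
orientation: [[0.999, 0.052, -0.0], [0.052, -0.999, 0.0], [-0.0, -0.0, -1.0]]
force: [0.2, -0.4, -4.9]
grip_width: 0.0175
7.5 [0.4511 0.0241 0.1303] [-0.2071  0.2787  1.8551  0.0001  1.0061  1.3119] 0.017407864638138773
[[ 0.9987  0.0518  0.0017]
 [ 0.0518 -0.9987 -0.0003]
 [ 0.0016  0.0004 -1.    ]]
[[ 0.0527 -0.9641 -0.2602  0.5169]
 [-0.9986 -0.051  -0.0135  0.0286]
 [-0.0002  0.2605 -0.9655  0.2767]
 [ 0.      0.      0.      1.    ]] [281.2812   0.     255.8651] 0.018070897419147438
```

View pics/w5d.png

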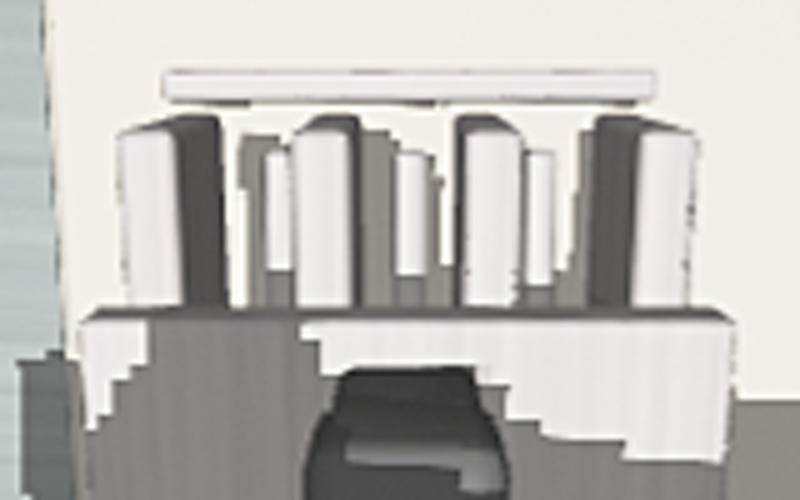

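```bash
python3 -m crank '[[0,0,-0.012,0,0,0,1],[0,0,-0.024,0,0,0,1],[0,0,-0.036,0,0,0,1],[0,0,-0.042,0,0,0,1],[0,0,-0.042,0,0,0,1],[0,0,-0.042,0,0,0,1]]'; python3 -m crank '[[0,0,-0.006,0,0,0,1],[0,0,-0.01,0,0,0,1],[0,0,-0.0125,0,0,0,1],[0,0,-0.0145,0,0,0,1],[0,0,-0.0145,0,0,0,1]]'
```

```text
clock: 8.1
eef_pos: [0.4506, 0.0237, 0.0956]
orientation: [[0.999, 0.051, 0.0], [0.051, -0.999, -0.0], [0.0, 0.0, -1.0]]
force: [-0.6, 0.4, -5.9]
grip_width: 0.0171
clock: 8.6
eef_pos: [0.4528, 0.0235, 0.0855]
orientation: [[0.999, 0.05, 0.006], [0.05, -0.999, -0.001], [0.006, 0.001, -1.0]]
force: [5.8, 2.2, 7.2]
grip_width: 0.0175
```

```bash
python3 look.py w6;python3 - <<'E'
from h import *;import pickle
from plant import arm
print(arm.sense()["force"],arm.sense()["wrist_torque"])
p=pickle.load(open("pics/w6.pkl","rb"));a=p["color"][:,:,::-1]
cv2.imwrite("pics/w6d.png",cv2.resize(a[70:190,175:335],None,fx=5,fy=5,interpolation=cv2.INTER_CUBIC))
E
```

```text
8.65 [0.4528 0.0235 0.0855] [-0.2079  0.3526  1.8965  0.0009  0.8862  1.3119] 0.01736483599268208
[[ 0.9987  0.0503  0.0063]
 [ 0.0504 -0.9987 -0.0006]
 [ 0.0062  0.0009 -1.    ]]
[[ 0.0509 -0.9659 -0.2539  0.5181]
 [-0.9987 -0.0491 -0.0137  0.0278]
 [ 0.0008  0.2543 -0.9671  0.2331]
 [ 0.      0.      0.      1.    ]] [281.2812   0.     255.8651] 0.018070897419147438
[6.64567266 2.902748   6.67093934] [ 0.38268957 -0.41665248 -0.00120271]
```

View pics/w6d.png

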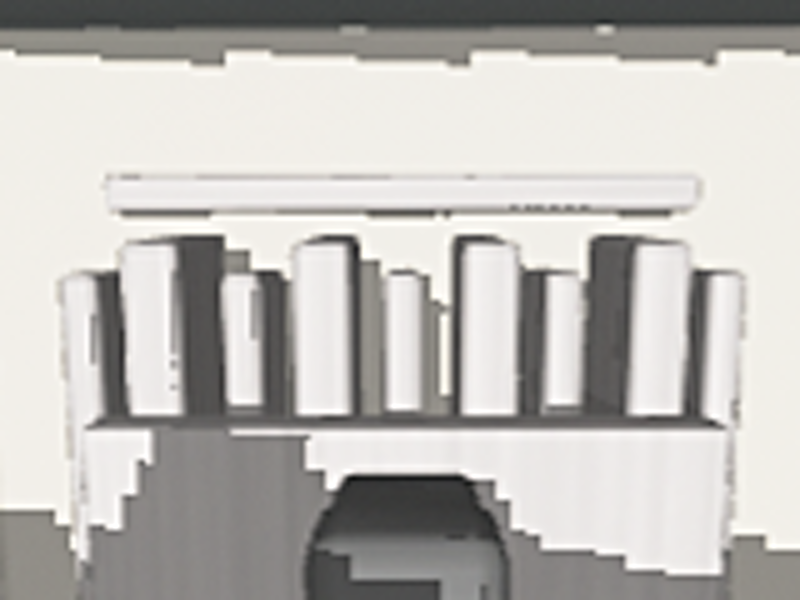

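```bash
python3 -m crank '[[0,0,0.002,0,0,0,1],[0,0,0.002,0,0,0,0.2],[0,0,0.002,0,0,0,0.2],[0,0,0.002,0,0,0,0.2],[0,0,0.002,0,0,0,0.2],[0,0,0.002,0,0,0,0.2]]'; python3 look.py w7;python3 - <<'E'
from h import *;import pickle
p=pickle.load(open("pics/w7.pkl","rb"));a=p["color"][:,:,::-1]
cv2.imwrite("pics/w7d.png",cv2.resize(a[70:190,175:335],None,fx=5,fy=5,interpolation=cv2.INTER_CUBIC))
E
```

```text
clock: 9.25
eef_pos: [0.4504, 0.0237, 0.0854]
orientation: [[0.999, 0.051, -0.0], [0.051, -0.999, 0.0], [-0.0, -0.0, -1.0]]
force: [-0.2, 0.0, 1.4]
grip_width: 0.0352
9.3 [0.4504 0.0237 0.0854] [-0.2082  0.3513  1.8988 -0.      0.8917  1.3119] 0.035345878900398496
[[ 0.9987  0.0507 -0.0003]
 [ 0.0507 -0.9987  0.    ]
 [-0.0003 -0.     -1.    ]]
[[ 0.0513 -0.9642 -0.2603  0.5167]
 [-0.9987 -0.0496 -0.0132  0.028 ]
 [-0.0002  0.2607 -0.9654  0.2326]
 [ 0.      0.      0.      1.    ]] [281.2812   0.     255.8651] 0.018070897419147438
```

View pics/w7d.png

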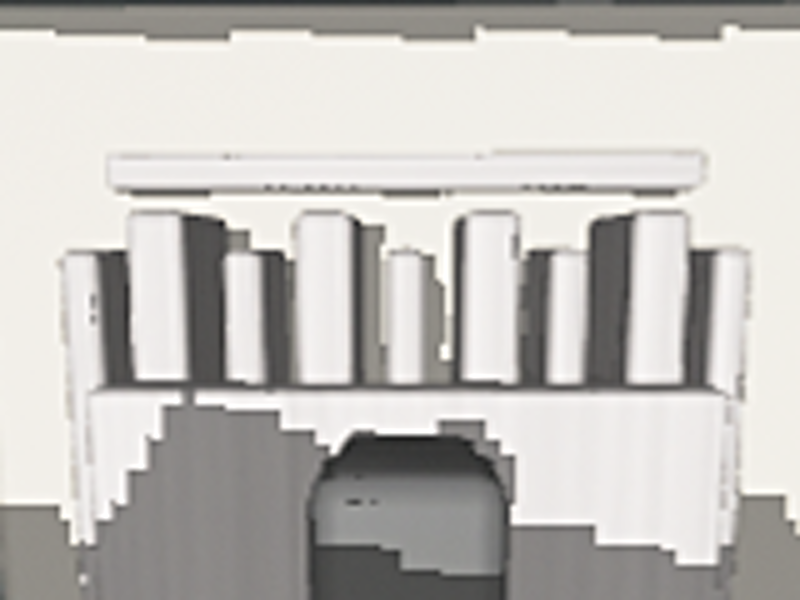

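```bash
python3 -m crank '[[0,0,0,0,0,0,-1],[0,0,0,0,0,0,-1],[0,0,0,0,0,0,-1],[0,0,0.06,0,0,0,-1],[0,0,0.12,0,0,0,-1],[0,0,0.2,0,0,0,-1],[-0.05,-0.1,0.33,0,0,-0.2,-1],[-0.1,-0.2,0.33,0,0,-0.4,-1],[-0.13,-0.3,0.33,0,0,-0.49,-1],[-0.13,-0.4,0.33,0,0,-0.49,-1],[-0.13,-0.416,0.33,0,0,-0.49,-1],[-0.13,-0.416,0.33,0,0,-0.49,-1]]';python3 -m crank '[[0,0,0,0,0,0,-1],[0,0,0,0,0,0,-1],[0,0,0,0,0,0,-1]]'; python3 look.py w8; python3 - <<'E'
from plant import arm
import cv2
for n in("top","scene"):
    p=arm.get_image(n);cv2.imwrite(f"pics/{n}1.png",p["color"][:,:,::-1])
E
python3 - <<'E'
import cv2,numpy as np
t=cv2.imread("pics/top1.png");s=cv2.imread("pics/scene1.png")
cv2.imwrite("pics/z1.png",np.hstack([cv2.resize(t[165:245,215:310],(400,337),interpolation=cv2.INTER_CUBIC),cv2.resize(s[180:264,200:300],(400,337),interpolation=cv2.INTER_CUBIC)]))
E
```

```text
clock: 10.5
eef_pos: [0.3637, -0.2326, 0.336]
orientation: [[0.979, -0.205, 0.001], [-0.205, -0.979, -0.0], [0.001, 0.0, -1.0]]
force: [1.1, 0.5, 0.3]
grip_width: 0.088
clock: 10.8
eef_pos: [0.3649, -0.2299, 0.3352]
orientation: [[0.979, -0.203, -0.0], [-0.203, -0.979, 0.0], [-0.0, -0.0, -1.0]]
force: [-0.0, -0.1, -0.4]
grip_width: 0.0882
10.85 [ 0.365  -0.2298  0.3353] [-0.835   0.0455  1.5697  0.0002  1.5266  0.94  ] 0.08797576981969701
[[ 0.9792 -0.2027 -0.    ]
 [-0.2027 -0.9792  0.0003]
 [-0.0001 -0.0003 -1.    ]]
[[-0.2028 -0.9454 -0.2551  0.4298]
 [-0.9792  0.1956  0.0535 -0.2427]
 [-0.0007  0.2606 -0.9654  0.4823]
 [ 0.      0.      0.      1.    ]] [281.2812   0.     255.8651] 0.018070897419147438
```

View pics/w8.png

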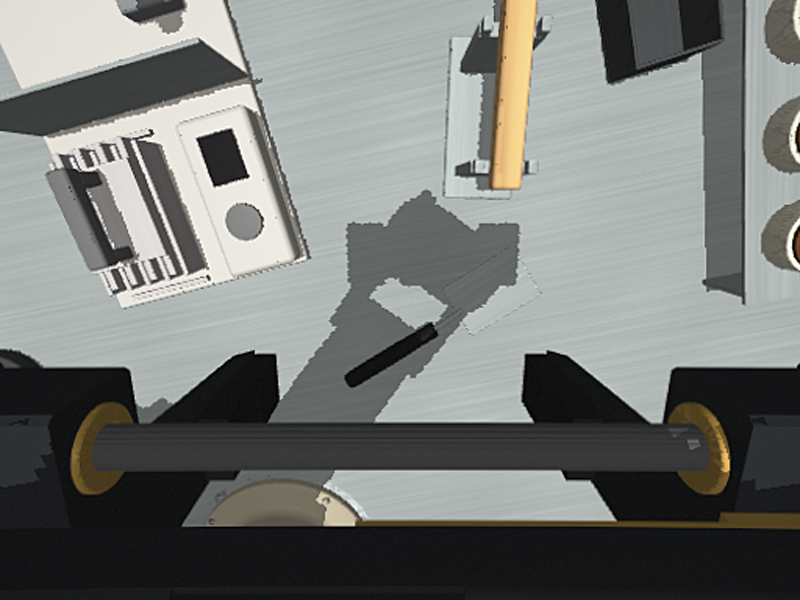

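View pics/z1.png

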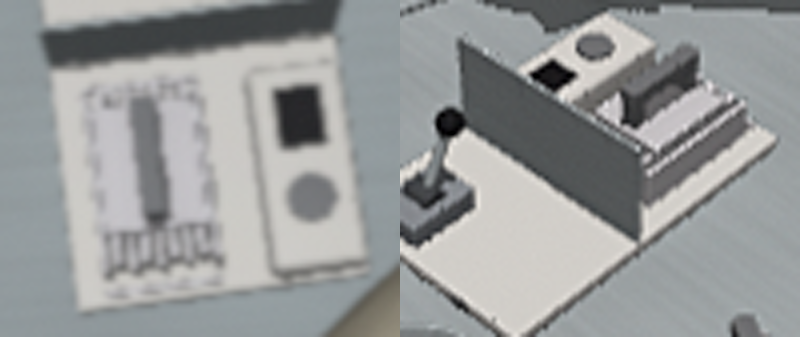

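```bash
python3 - <<'E'
from h import *;import pickle
np.set_printoptions(precision=4,suppress=True)
p=pickle.load(open("pics/w8.pkl","rb"))
w=unproj(p,np.array([(491,187),(522,190),(506,2),(537,2)])*.64,.137);print(w)
m=(w[0]+w[1])/2
yl=np.arctan2(*(w[2]-w[0])[1::-1]);yr=np.arctan2(*(w[3]-w[1])[1::-1]);print(yl,yr)
y=(yl+yr)/2;print("origin",m[:2]+.065*np.array([np.cos(y),np.sin(y)]),y)
E
```

```text
[[ 0.4143 -0.3099  0.137 ]
 [ 0.4073 -0.3325  0.137 ]
 [ 0.5324 -0.3376  0.137 ]
 [ 0.528  -0.3582  0.137 ]]
-0.23070510131320635 -0.20963431289681733
origin [ 0.4742 -0.3354] -0.22016970710501182
```

```bash
python3 -m crank '[[0.026,-0.106,-0.06,0,0,-0.03,-1],[0.026,-0.106,-0.0875,0,0,-0.03,-1],[0.026,-0.106,-0.0875,0,0,-0.03,-1],[0.026,-0.106,-0.0875,0,0,-0.03,-1]]'; python3 look.py w9
```

```text
clock: 11.35
eef_pos: [0.3855, -0.3153, 0.264]
orientation: [[0.976, -0.22, -0.002], [-0.22, -0.976, 0.003], [-0.003, -0.002, -1.0]]
force: [-0.3, 0.0, -0.3]
grip_width: 0.0882
11.4 [ 0.3857 -0.3149  0.2657] [-0.9205  0.234   1.5303  0.0002  1.378   0.8712] 0.08814254537008458
[[ 0.9757 -0.2191 -0.0003]
 [-0.2191 -0.9757  0.0007]
 [-0.0004 -0.0006 -1.    ]]
[[-0.2191 -0.9415 -0.256   0.4505]
 [-0.9757  0.2107  0.06   -0.3295]
 [-0.0025  0.263  -0.9648  0.411 ]
 [ 0.      0.      0.      1.    ]] [281.2812   0.     255.8651] 0.018070897419147438
```

View pics/w9.png

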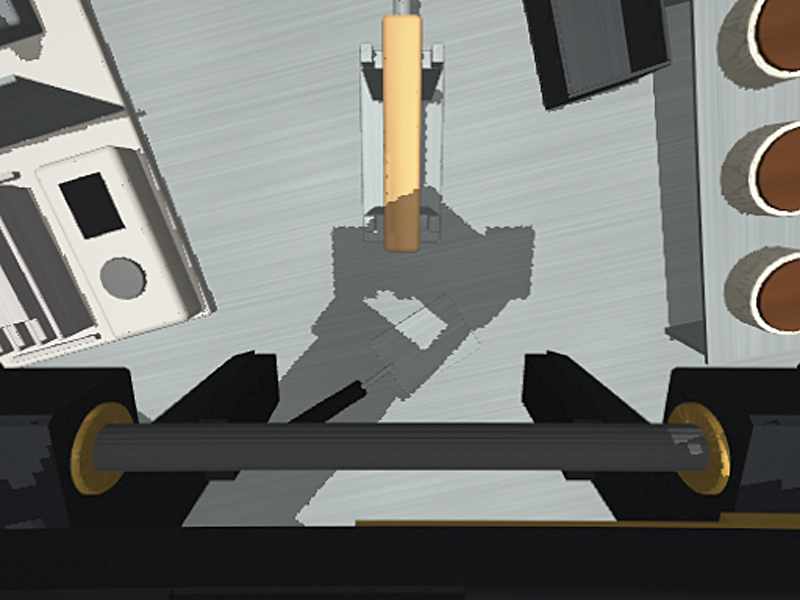

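```bash
python3 - <<'E'
from h import *;import pickle
np.set_printoptions(precision=4,suppress=True)
p=pickle.load(open("pics/w9.pkl","rb"))
L=np.array([(65,11,137),(65,-11,137),(-65,11,137),(-65,-11,137)])/1e3
x,r=fit([(p,L,np.array([(384,15),(421.5,16),(383,247),(419.5,249)])*.64)],[.474,-.335,-.22]);print(x);print(r)
R=np.array([np.cos(x[2]),np.sin(x[2])]);t=x[:2]+.02*R;print("grasp tcp",t,"d units",(t-[.3857,-.3149])/.8,"turn",(x[2]-np.arctan2(-.2191,.9757))/np.radians(30))
# also check the stand plates
S=np.array([(48,25,129),(48,-25,129),(-48,25,129),(-48,-25,129)])/1e3
print(proj(p,T(x,S))/.64)
E
```

```text
[ 0.4735 -0.3352 -0.2266]
[[-0.9008 -0.757 ]
 [ 0.9758 -1.2531]
 [ 0.4099  3.2476]
 [-0.4569  2.1054]]
grasp tcp [ 0.493  -0.3397] d units [ 0.1342 -0.031 ] turn -0.0109600279740592
[[358.8702  53.0921]
 [446.1811  53.5859]
 [361.8967 223.2879]
 [440.8785 223.7665]]
```

```bash
python3 -m crank '[[0.1342,-0.031,0,0,0,-0.01,-1],[0.1342,-0.031,0,0,0,-0.01,-1],[0.1342,-0.031,-0.05,0,0,-0.01,-1],[0.1342,-0.031,-0.1,0,0,-0.01,-1],[0.1342,-0.031,-0.15,0,0,-0.01,-1],[0.1342,-0.031,-0.198,0,0,-0.01,-1],[0.1342,-0.031,-0.198,0,0,-0.01,-1],[0.1342,-0.031,-0.198,0,0,-0.01,-1]]';python3 -m crank '[[0,0,0,0,0,0,1],[0,0,0,0,0,0,1],[0,0,0,0,0,0,1],[0,0,0,0,0,0,1],[0,0,0,0,0,0,1],[0,0,0,0,0,0,1],[0,0,0,0,0,0,1],[0,0,0,0,0,0,1],[0,0,0,0,0,0,1],[0,0,0,0,0,0,1]]' 45
```

```text
clock: 12.2
eef_pos: [0.4938, -0.3403, 0.1096]
orientation: [[0.975, -0.224, 0.002], [-0.224, -0.975, -0.002], [0.002, 0.001, -1.0]]
force: [0.6, -0.1, 0.1]
grip_width: 0.088
clock: 13.2
eef_pos: [0.4928, -0.3405, 0.1069]
orientation: [[0.974, -0.225, -0.0], [-0.225, -0.974, 0.0], [-0.0, -0.0, -1.0]]
force: [0.8, 0.1, -0.2]
grip_width: 0.0216
```

```bash
python3 -m crank '[[0,0,0.03,0,0,0,1],[0,0,0.07,0,0,0,1],[0,0,0.12,0,0,0,1],[0,0,0.17,0,0,0,1],[0,0,0.19,0,0,0,1],[0,0,0.19,0,0,0,1]]';  python3 look.py w10
```

```text
clock: 13.8
eef_pos: [0.4933, -0.3409, 0.2612]
orientation: [[0.974, -0.225, 0.003], [-0.225, -0.974, -0.003], [0.004, 0.002, -1.0]]
force: [-1.1, 0.4, -2.3]
grip_width: 0.0215
13.85 [ 0.4929 -0.3405  0.2589] [-0.7999  0.4669  1.2243 -0.      1.4498  0.9977] 0.021275719535535233
[[ 0.9744 -0.2248  0.0004]
 [-0.2248 -0.9744 -0.0004]
 [ 0.0005  0.0003 -1.    ]]
[[-0.2242 -0.9417 -0.2509  0.5575]
 [-0.9745  0.2172  0.0556 -0.3546]
 [ 0.0021  0.2569 -0.9664  0.4086]
 [ 0.      0.      0.      1.    ]] [281.2812   0.     255.8651] 0.018070897419147438
```

View pics/w10.png

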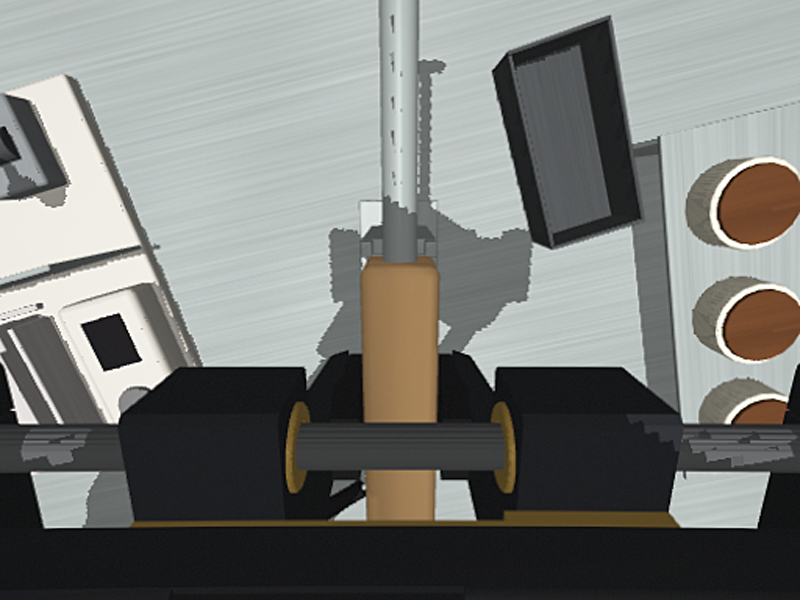

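```bash
python3 - <<'E'
from h import *;import pickle
p=pickle.load(open("pics/w10.pkl","rb"))
w=unproj(p,np.array([(365,262),(437,263)])*.64,.289);R=np.array([[.9744,-.2248],[-.2248,-.9744]])
print((w[:,:2]-[.4929,-.3405])@R)
E
python3 -m crank '[[-0.05,0.06,0,0,0,0.2,1],[-0.094,0.12,0,0,0,0.4,1],[-0.094,0.18,0,0,0,0.53,1],[-0.094,0.24,0,0,0,0.53,1],[-0.094,0.3,0,0,0,0.53,1],[-0.094,0.342,0,0,0,0.53,1],[-0.094,0.342,0,0,0,0.53,1],[-0.094,0.342,0,0,0,0.53,1]]'; python3 look.py w11
python3 - <<'E'
from plant import arm
import cv2
for n in("top","scene"):
    p=arm.get_image(n);cv2.imwrite(f"pics/{n}2.png",cv2.resize(p["color"][100:292,150:406,::-1],(800,600),interpolation=cv2.INTER_CUBIC))
E
```

```text
[[ 0.04617331 -0.01008463]
 [ 0.04590144  0.00968619]]
clock: 14.65
eef_pos: [0.4172, -0.0661, 0.2577]
orientation: [[0.999, 0.053, -0.002], [0.053, -0.999, 0.001], [-0.002, -0.001, -1.0]]
force: [0.5, -1.3, -1.0]
grip_width: 0.0216
14.7 [ 0.4174 -0.067   0.2579] [-0.4378  0.0694  1.7441 -0.0003  1.33    1.0821] 0.021207638397211796
[[ 0.9987  0.0509 -0.0018]
 [ 0.0509 -0.9987  0.0005]
 [-0.0018 -0.0006 -1.    ]]
[[ 0.0533 -0.9636 -0.262   0.4838]
 [-0.9986 -0.0517 -0.0131 -0.0619]
 [-0.0009  0.2624 -0.965   0.4047]
 [ 0.      0.      0.      1.    ]] [281.2812   0.     255.8651] 0.018070897419147438
```

View pics/w11.png

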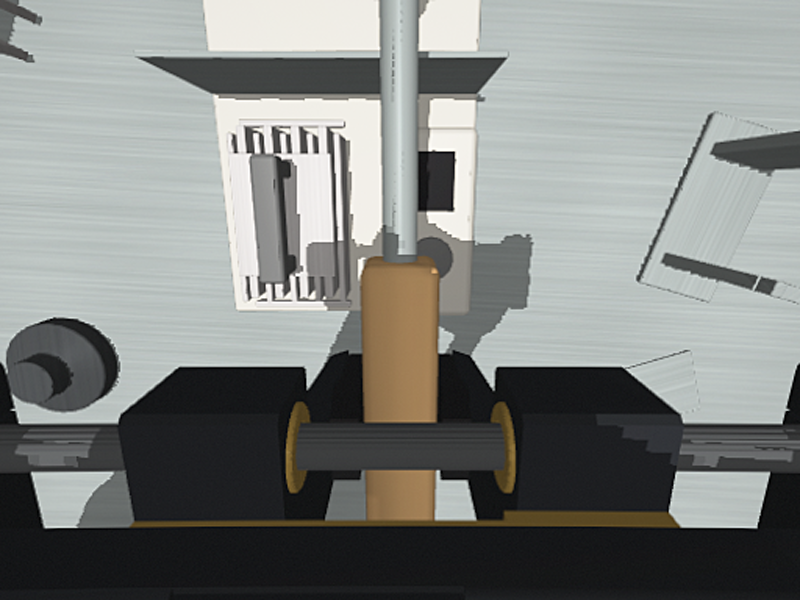

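View pics/scene2.png

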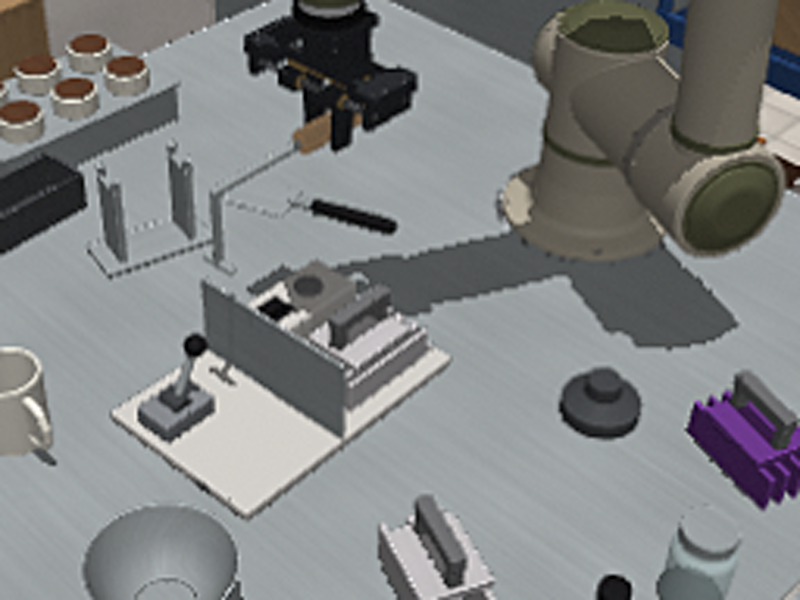

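View pics/top2.png

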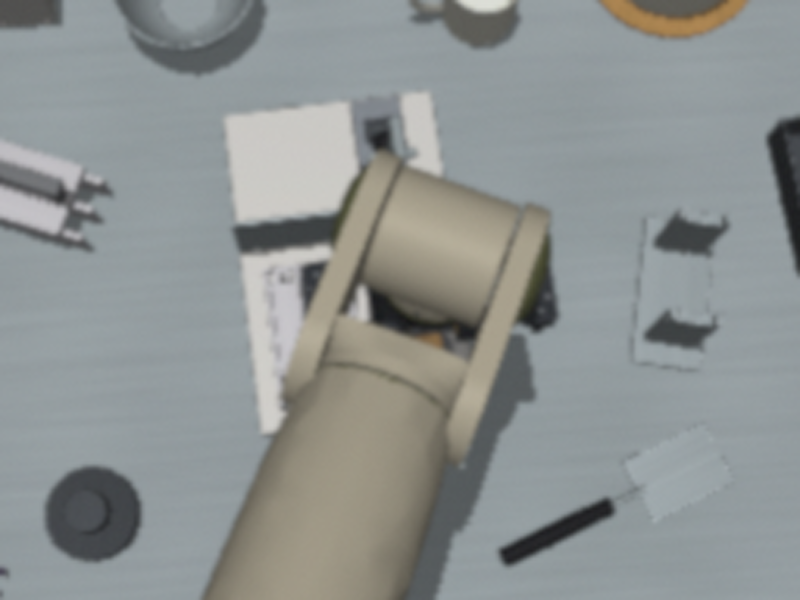

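```bash
python3 - <<'E'
from h import *
X=[.4514,.0252,.0529]
print(proj(CAM["scene"],[(.5832,-.0585,.187)]), "zoom",(proj(CAM["scene"],[(.5832,-.0585,.187)])-[150,100])/.32)
# foot in station frame
c,s=np.cos(.0529),np.sin(.0529);d=np.array([.5832,-.0585])-X[:2];print(c*d[0]+s*d[1],-s*d[0]+c*d[1])
print("ball zoom for angle 0..0.12",[(proj(CAM["scene"],T(X,[(.2+.07*np.sin(a-.5),-.09,.036+.07*np.cos(a-.5))]))-[150,100])/.32 for a in(0,.12)])
print("guard corners",(proj(CAM["scene"],T(X,[(.1,.0625,.12),(.1,-.1525,.12)]))-[150,100])/.32)
E
```

```text
[[219.09935635 183.44663677]] zoom [[215.93548861 260.77073991]]
0.12718996259449228 -0.09055188244985117
ball zoom for angle 0..0.12 [array([[193.30241145, 343.72872575]]), array([[187.81325021, 344.63302161]])]
guard corners [[341.02090489 364.08365877]
 [198.39496131 273.94276858]]
```

```bash
python3 -m crank '[[0,0,-0.04,0,0,0,1],[0,0,-0.08,0,0,0,1],[0,0,-0.108,0,0,0,1],[0,0,-0.108,0,0,0,1],[0,0,-0.108,0,0,0,1]]';python3 -m crank '[[0.014,0.0007,0,0,0,0,1],[0.028,0.0015,0,0,0,0,1],[0.042,0.0022,0,0,0,0,1],[0.056,0.003,0,0,0,0,1],[0.07,0.0037,0,0,0,0,1],[0.084,0.0044,0,0,0,0,1],[0.098,0.0052,0,0,0,0,1],[0.109,0.0057,0,0,0,0,1],[0.109,0.0057,0,0,0,0,1],[0.109,0.0057,0,0,0,0,1]]'
python3 - <<'E'
from plant import arm
import cv2
for n in("scene",):
    p=arm.get_image(n);cv2.imwrite(f"pics/{n}3.png",cv2.resize(p["color"][140:260,150:310,::-1],(800,600),interpolation=cv2.INTER_CUBIC))
print(arm.sense()["eef_pos"],arm.sense()["force"])
E
```

```text
clock: 15.3
eef_pos: [0.4179, -0.0677, 0.173]
orientation: [[0.999, 0.049, -0.0], [0.049, -0.999, 0.0], [-0.0, -0.0, -1.0]]
force: [0.4, -0.4, -1.4]
grip_width: 0.0217
clock: 16.3
eef_pos: [0.5047, -0.0622, 0.1723]
orientation: [[0.999, 0.051, -0.001], [0.051, -0.999, 0.0], [-0.001, -0.0, -1.0]]
force: [0.1, 0.2, -2.2]
grip_width: 0.0213
[ 0.50456124 -0.06217957  0.17234842] [ 0.63397308 -0.00240661 -2.22938415]
```

View pics/scene3.png

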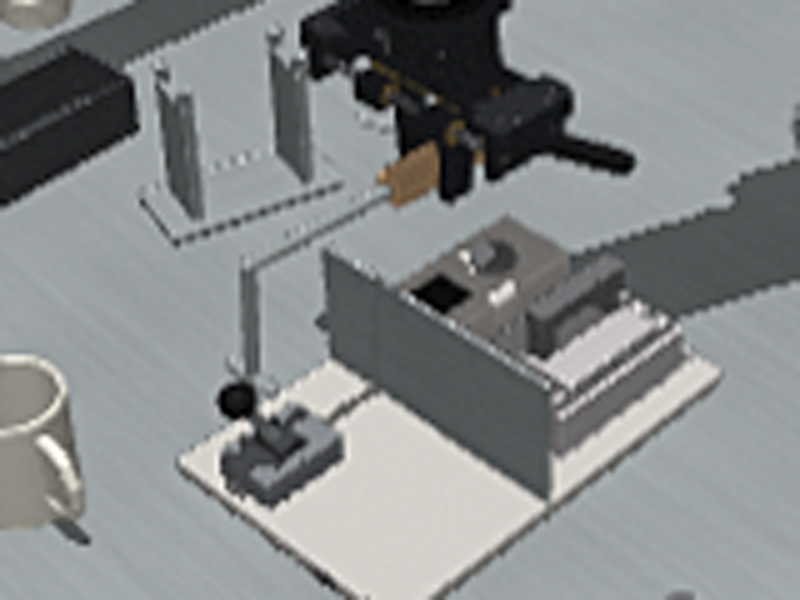

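```bash
python3 -m crank '[[0.003,0,0,0,0,0,1],[0.003,0,0,0,0,0,1],[-0.03,-0.0015,0,0,0,0,1],[-0.08,-0.004,0,0,0,0,1],[-0.08,-0.004,0,0,0,0,1],[-0.08,-0.004,0.05,0,0,0,1],[-0.08,-0.004,0.108,0,0,0,1],[-0.08,-0.004,0.108,0,0,0,1],[-0.08,-0.004,0.108,0,0,0,1]]'
python3 - <<'E'
from plant import arm
import cv2
for n in("scene",):
    p=arm.get_image(n);cv2.imwrite(f"pics/{n}4.png",cv2.resize(p["color"][140:260,150:310,::-1],(800,600),interpolation=cv2.INTER_CUBIC))
print(arm.sense()["eef_pos"],arm.sense()["force"])
E
```

```text
clock: 17.25
eef_pos: [0.4411, -0.0656, 0.2592]
orientation: [[0.999, 0.051, 0.002], [0.051, -0.999, -0.001], [0.001, 0.001, -1.0]]
force: [0.2, -0.6, -2.8]
grip_width: 0.0211
[ 0.44066674 -0.06540488  0.25817039] [-0.10371986  0.01701439 -2.2333658 ]
```

View pics/scene4.png

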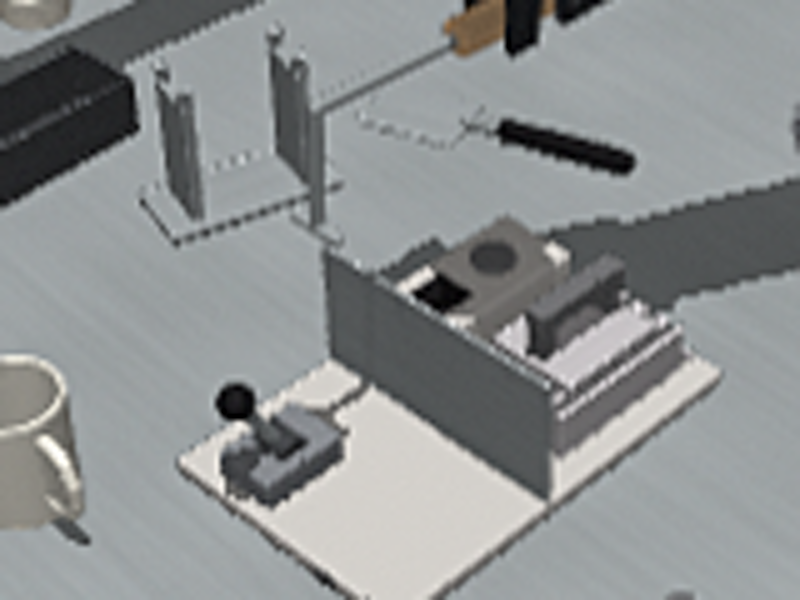

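```bash
python3 -m crank '[[0.01,-0.06,0,0,0,-0.1,1],[0.02,-0.12,0,0,0,-0.2,1],[0.03,-0.18,0,0,0,-0.3,1],[0.04,-0.24,0,0,0,-0.4,1],[0.055,-0.3,0,0,0,-0.5,1],[0.065,-0.344,0,0,0,-0.531,1],[0.065,-0.344,0,0,0,-0.531,1],[0.065,-0.344,0,0,0,-0.531,1],[0.065,-0.344,0,0,0,-0.531,1],[0.065,-0.344,0,0,0,-0.531,1]]'; python3 look.py w12
```

```text
clock: 18.3
eef_pos: [0.493, -0.3396, 0.259]
orientation: [[0.975, -0.224, -0.0], [-0.224, -0.975, 0.0], [-0.0, -0.0, -1.0]]
force: [0.4, -0.4, -1.5]
grip_width: 0.0214
18.35 [ 0.4929 -0.3398  0.2591] [-0.799   0.4663  1.2246  0.0001  1.4507  0.998 ] 0.021552136419530955
[[ 0.9745 -0.2242  0.0001]
 [-0.2242 -0.9745  0.    ]
 [ 0.0001 -0.     -1.    ]]
[[-0.2235 -0.941  -0.254   0.5576]
 [-0.9747  0.2156  0.0587 -0.3537]
 [-0.0005  0.2606 -0.9654  0.4061]
 [ 0.      0.      0.      1.    ]] [281.2812   0.     255.8651] 0.018070897419147438
```

View pics/w12.png

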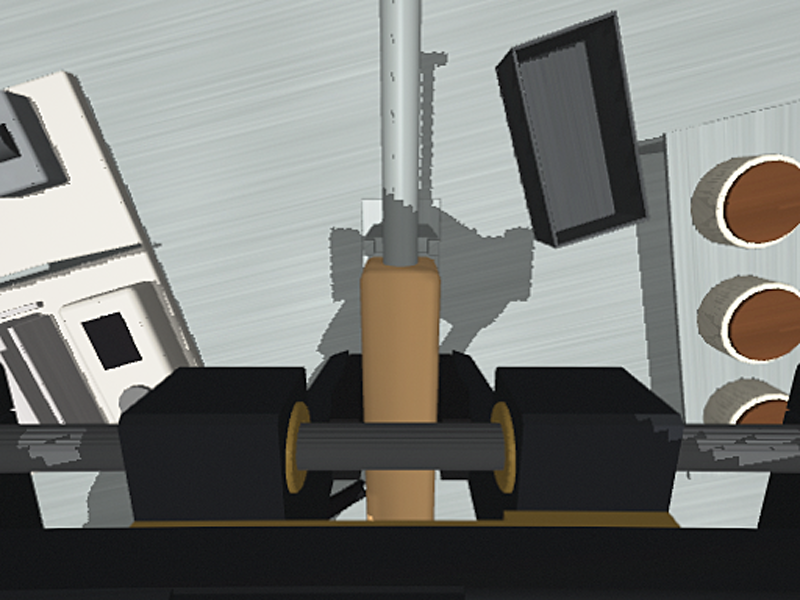

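```bash
python3 -m crank '[[0,-0.001,-0.05,0,0,0,1],[0,-0.001,-0.1,0,0,0,1],[0,-0.001,-0.14,0,0,0,1],[0,-0.001,-0.165,0,0,0,1],[0,-0.001,-0.18,0,0,0,1],[0,-0.001,-0.188,0,0,0,1],[0,-0.001,-0.188,0,0,0,1],[0,-0.001,-0.188,0,0,0,1]]'
```

```text
clock: 19.15
eef_pos: [0.4933, -0.3418, 0.1097]
orientation: [[0.974, -0.225, 0.001], [-0.225, -0.974, -0.001], [0.002, 0.001, -1.0]]
force: [-1.2, 0.0, -1.6]
grip_width: 0.0213
```

```bash
python3 -m crank '[[0,0,0,0,0,0,1],[0,0,-0.002,0,0,0,1],[0,0,-0.002,0,0,0,1]]'; python3 -m crank '[[0,0,0,0,0,0,0],[0,0,0,0,0,0,-1],[0,0,0,0,0,0,-1],[0,0,0,0,0,0,-1],[0,0,0,0,0,0,-1],[0,0,0,0,0,0,-1],[0,0,0,0,0,0,-1]]'; python3 look.py w13
```

```text
clock: 19.45
eef_pos: [0.4934, -0.3419, 0.1078]
orientation: [[0.974, -0.225, 0.002], [-0.225, -0.974, -0.001], [0.002, 0.001, -1.0]]
force: [2.0, -0.6, 4.1]
grip_width: 0.0216
clock: 20.15
eef_pos: [0.4928, -0.3415, 0.1069]
orientation: [[0.974, -0.225, -0.0], [-0.225, -0.974, -0.0], [-0.0, 0.0, -1.0]]
force: [0.4, 0.0, -0.5]
grip_width: 0.0753
20.2 [ 0.4928 -0.3415  0.107 ] [-0.8011  0.5997  1.4233  0.      1.1186  0.9969] 0.07893254881186454
[[ 0.9743 -0.2253 -0.    ]
 [-0.2253 -0.9743  0.    ]
 [-0.     -0.     -1.    ]]
[[-0.2248 -0.9408 -0.2537  0.5575]
 [-0.9744  0.2169  0.0588 -0.3557]
 [-0.0002  0.2605 -0.9655  0.2541]
 [ 0.      0.      0.      1.    ]] [281.2812   0.     255.8651] 0.018070897419147438
```

View pics/w13.png

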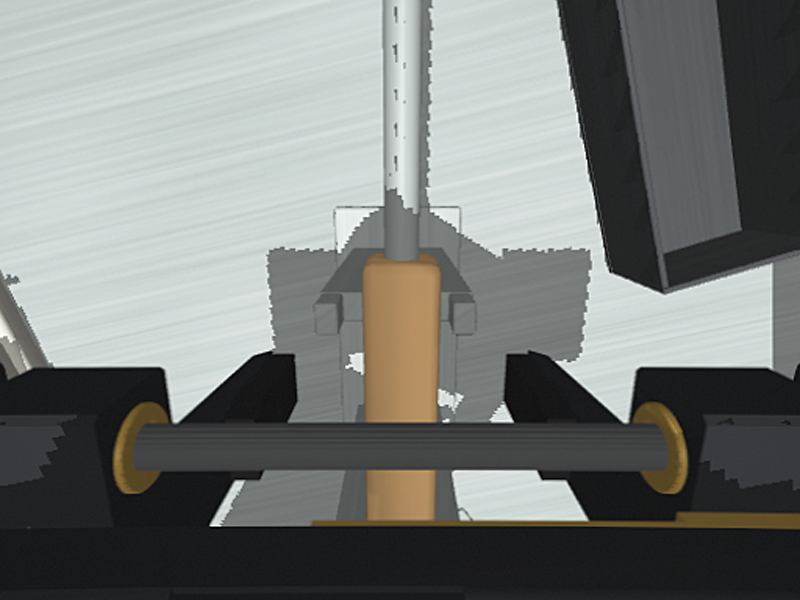

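The rod sits between both plates' cheeks. I'll lift away to the back and do a final check.

```bash
python3 -m crank '[[0,0,0,0,0,0,-1],[0,0,0.05,0,0,0,-1],[0,0,0.1,0,0,0,-1],[0,0,0.16,0,0,0,-1],[-0.05,0.01,0.2,0,0,0,-1],[-0.134,0.031,0.2,0,0,0,-1],[-0.134,0.031,0.2,0,0,0,-1],[-0.134,0.031,0.2,0,0,0,-1],[-0.134,0.031,0.2,0,0,0,-1]]'; python3 look.py w14
python3 - <<'E'
from h import *;import pickle
from plant import arm
for n in("top","scene"):
    p=arm.get_image(n);cv2.imwrite(f"pics/{n}5.png",p["color"][:,:,::-1])
s=cv2.imread("pics/scene5.png");t=cv2.imread("pics/w14.png")
cv2.imwrite("pics/z5.png",np.hstack([cv2.resize(s[130:265,150:310],(533,450),interpolation=cv2.INTER_CUBIC),cv2.resize(t[0:450,280:540],(260,450))]))
E
```

```text
clock: 21.1
eef_pos: [0.3859, -0.3169, 0.2673]
orientation: [[0.974, -0.226, 0.001], [-0.226, -0.974, -0.001], [0.001, 0.0, -1.0]]
force: [0.5, 0.2, -0.2]
grip_width: 0.0884
21.15 [ 0.3863 -0.317   0.267 ] [-0.9222  0.2364  1.5238  0.0002  1.381   0.8758] 0.08820040949930079
[[ 0.9743 -0.2253  0.0003]
 [-0.2253 -0.9743 -0.0002]
 [ 0.0004  0.0001 -1.    ]]
[[-0.2252 -0.9409 -0.253   0.4505]
 [-0.9743  0.2176  0.0583 -0.3311]
 [ 0.0002  0.2597 -0.9657  0.4145]
 [ 0.      0.      0.      1.    ]] [281.2812   0.     255.8651] 0.018070897419147438
```

View pics/z5.png

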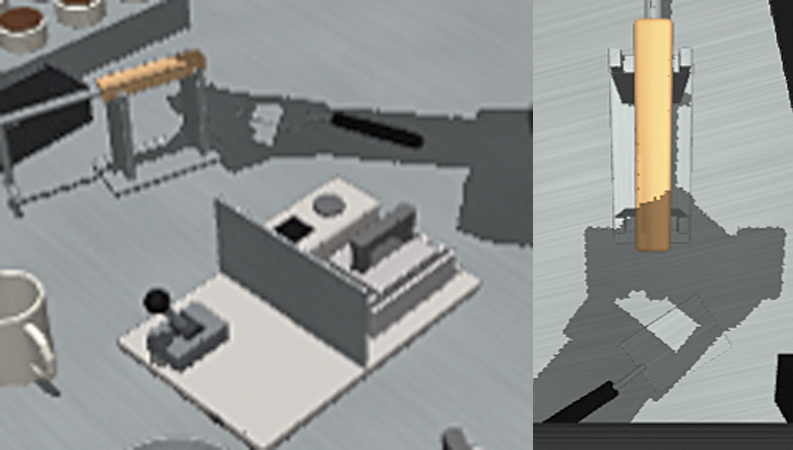

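View pics/top5.png

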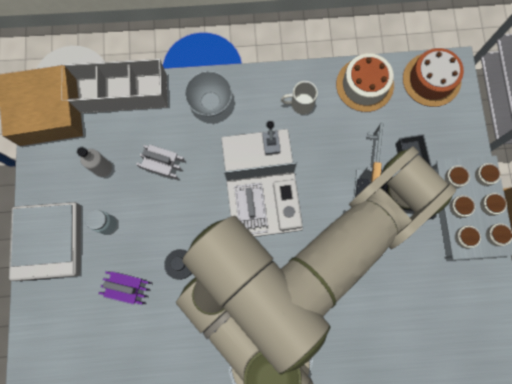

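```bash
python3 - <<'E'
from plant import arm
print(arm.finish_job()); print(arm.sense()["clock"])
E
```

```text
the job is handed in; nothing more can be done
None
the job is handed in; nothing more can be done
```

The chill station is ready and the job was handed in at about 21 s of the 61 s allowed. `finish_job` gave no verdict, so the results below come from my own pictures and readings.

- **Cold block:** I lowered the four-fin block into the fin bed while holding it, then let go. It made contact about 3 mm higher than expected, with roughly 13 N of vertical push. I put that down to the block slipping slightly in the jaws. After release, the spacing of the fins in the wrist picture put its underside about 1 mm above the bed floor, inside the 4.5 mm limit. Later pictures show it level and seated between the fins.
- **Switch:** I reached over the guard with the rod and pushed the toggle. The last pictures show it leaning fully away, with the ball within about 1 px of its predicted "on" position. Only the rod went near the switch.
- **Rod:** It is back in both notches, bent end down at the same end. The gripper came back to within about 1 mm of where it picked the rod up, and the wrist picture afterwards looks the same as the one before pick-up.
- **Everything else:** The gripper is open and touching nothing. The three-fin block, the purple look-alike and the other objects look unmoved by eye; I did not measure them. The arm hid parts of the last top view.

Two checks disagreed slightly. Different edges of the station put its sideways position about 1 mm apart. The fitted rod handle was off by up to 3 px at its rear end. Neither caused a problem.

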